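# Change the anti-scale cartridge of the steam iron

## Robot

A 6-joint arm with a two-finger parallel gripper is mounted at the origin on a cart in front of the work surface, level with it; the furniture and walls round the work are solid. World frame = base frame: x ahead of the robot, y to its left, z up, the work surface at z = 0. Lengths are in mm, angles in rad, forces in N, time in s.
With the tool pointing down it reaches from about 275 to 1000 mm from the base axis. Payload 8.4 kg.
Tool frame: the origin (TCP) lies at the very end of the fingers, on their centre line; the grasp point (between the pads) lies r.hold_point_z behind it (r.hold_point_z is the distance from the TCP to the grasp point, in mm); x points along the fingers, z is the direction in which the jaws open and shut, and the axes are right-handed (so a half turn about x gives the same grasp; the last joint's range is limited). The gripper opens to 85 mm and grips with 20 to 120 N. Pads are 22 mm wide; open, the fingers measure 114 mm over their backs; the gripper's body (76 mm by 85 mm) begins 54 mm behind the grasp point. The pads swing forward as they close: fully open they stand 13 mm farther back than shut.
Start: joints at [1.231, 0.353, 1.633, -0, 1.155, -0.002], TCP at [207.131, 589.682, 231.281] pointing down, gripper open.
Joint ranges: [-2.63, 2.63], [-0.92, 2.1], [0.06, 2.66], [-1.3, 4.44], [0, 2.69], [-3.02, 3.02]. Speed limits (rad/s): [2.22, 2.22, 2.79, 3.14, 3.14, 3.14].

## Interface

Orientations are given as [roll, pitch, yaw] about the fixed x, y, z axes, in that order (R = Rz(yaw) Ry(pitch) Rx(roll)).
In Python, from rig import r gives the robot as it stands.
- The arm moves only by the tool jog_arm, never from a script. Its argument "series" is a list of rows, each a list of 7 numbers: the turn, a rotation vector about the tool's x, y, z in degrees, then the shift along the tool's x, y, z in cm, then the opening, from 0 (shut) to 1 (fully open). In form: [[wx, wy, wz, tx, ty, tz, fingers], ...]. A call has 1 to 20 rows; each row shifts and turns the commanded pose from where the row before left it, along the tool's axes as they then stand; what a row does not reach is not made up. A row lasts 1/10 s, in which the tool goes at most 50 mm and 8.59 degrees, less where a joint would pass 70% of its speed; a pose out of reach is approached as far as the arm can. A call with a gripper value outside its range is refused whole. The fingers move at their own pace and stop on an object; "force" is the grip in N (left out, the last holds). Time passes only in rows, so rows that do not move let the fingers close. It gives the time, the measured TCP pose, the force and the opening at its end, in the units of the state.
- r.sense(): the state, without advancing time (a new reading comes with each control period).
- r.grab_frame(name): name is "scene" or "top" or "wrist"; returns (picture, depth): 400x640x3 uint8, red, green, blue; 400x640 float32, mm along the optical axis (not along the pixel's ray), 0 where there is no reading.
- r.get_calibration(name): a dict with "mtx" (3x3 intrinsics, pixels), "dist" ([k1, k2, p1, p2, k3] as OpenCV has them; the pictures are not rectified), "position" and "rotation" of the camera in the world; the wrist camera has in their place "mount" (4x4, takes a point from camera to tool coordinates, whose origin is the TCP and whose axes are the tool frame's). Camera axes: x right, y down, z forward; pixel columns grow to the right and rows downward; lengths in mm; the calibration is good to about 2 mm. A picture is of the moment at which its call begins: read the wrist's pose just before it. get_calibration takes no time and is no camera call.
- r.sign_off(): hands the job in, once; it reports no verdict.
The state is a dict: "clock": time; "qpos": joint angles; "qvel": joint speeds; "joint_efforts": joint torques, N m; "eef_pos": TCP position; "tcp_rot": TCP orientation; "contact_force": force on the tool from outside, world axes, zero at the start; "wrist_torque": the same for the moment, N m; "opening": opening from 0.0 (shut) to 1.0 (fully open).
Only numpy, scipy, OpenCV 4.12 (cv2) and the standard library are available. Lean on these libraries where they do the work, as an engineer would, in place of code of your own. Each camera call takes 0.05 s, during which the arm holds its last target.

## Task

Change the anti-scale cartridge in the water tank of the steam iron's base: the fresh blue one stands at the back of the bamboo rack, hemmed in by the spray bottle and the starch can, so first move those two out and stand them both on the grey drying mat. Take the spent brown cartridge out of the tank and stand it in the small orange tray, then lower the blue one into the emptied port until it is fully down. Finally put the spray bottle and the can back, each in its own opening of the rack; keep everything upright and do not disturb the dropper bottle and the dark mug.

Things in the scene. Friction and masses are not known exactly. Their poses are not given: they have to be found in the camera images.
- rack: fixed two-deck bamboo rack, 124 x 206 x 46 mm; origin: centre of underside, x away from the robot, y left. Things stand on the lower deck, z = 6 mm; the upper deck (z 36 to 46) has openings: 106 (x) by 66 (y) mm at x 0, y +62 for the spray bottle; round 60 mm at x -10, y -59 for the can; round 44 mm at x +30, y 0 for the fresh cartridge. Clothes pegs fixed on its front right edge, 12 mm high.
- steam_station: fixed base of a steam iron: teal water tank in front, white housing and the iron behind. Origin: underside, straight below the port; x points back to the iron. The tank's top, z = 90 mm, reaches 67 mm to the front and 78 mm to each side of the round cartridge port (44 mm wide, white lip 2 mm high, floor at z = 46). Iron: tip 75 mm behind the port, handle from 120 mm behind it, up to z = 215.
- mat: grey ribbed drying mat, fixed, 124 (x) x 220 (y) x 3 mm, the side area; origin: centre of its underside.
- tray: small orange square tray, fixed, 110 x 110 mm, walls 4 mm thick and 20 mm high, floor 4 mm thick; origin: centre of its underside.
- fresh_cartridge: fresh cartridge, blue with white rings: a cylinder 34 mm across and 46 mm high, on top of it a round grip 24 mm across up to z = 68 mm; origin: centre of its underside, z up; about 60 g. Starts in the 44 mm opening of the rack.
- spent_cartridge: spent cartridge, same shape and size, brown; about 80 g; origin: centre of its underside. Starts fully down in the tank's port (origin 46 mm above the base's), its grip standing out above the tank.
- spray_bottle: white trigger spray bottle, 262 mm high, 0.25 to 0.37 kg; origin on its underside, y axis to the nozzle. Foot x -25 to 25, y -56 to 37 mm; trigger head z 216 to 262, 30 mm wide in x, y -28 to 46 (nozzle to 60): grip it there across x, fingertips above z = 218; the neck below slopes, 42 mm wide. Starts nozzle to the rack's back, its y along the rack's x, origin 9.5 mm behind the opening's centre.
- starch_can: wine-red aerosol can of ironing starch with a pale band and a white cap: 48 mm across up to z = 126 mm, cap 38 mm across from there to z = 165 mm; 0.15 to 0.29 kg; origin: centre of its underside. Starts in the 60 mm opening of the rack.
- dropper_bottle: small brown dropper bottle with a black rubber top, 34 mm across, 102 mm high, loose; a bystander; origin: centre of its underside.
- dark_mug: dark mug with white foot, 82 mm wide, 97 mm high, loose; a bystander; origin: centre of its underside with the handle counted.
Not all that is in view belongs to the job. Of the things that look like the starch_can, the smaller one is meant.

How it is judged (in metres and radians):
On the way, in this order (a step that is already met when the one before it is completed fails the run):
1. the spray bottle and the starch can both stand upright on the mat, let go (x of spray_bottle in the frame of mat between -0.055 and 0.055 m and y of spray_bottle in the frame of mat between -0.105 and 0.105 m and z of each of spray_bottle, starch_can in the frame of mat below 0.01 m and angle between each of spray_bottle, starch_can's own z axis and vertical below 0.12 rad and contact force between the fingers and spray_bottle below 0.5 N and x of starch_can in the frame of mat between -0.055 and 0.055 m and y of starch_can in the frame of mat between -0.105 and 0.105 m and contact force between the fingers and starch_can below 0.5 N), for 0.2 s.
2. the fresh cartridge is fully down in the port of the tank and the spent one stands in the tray, both let go (horizontal distance between fresh_cartridge and steam_station below 0.008 m and z of fresh_cartridge in the frame of steam_station below 0.051 m and angle between each of fresh_cartridge, spent_cartridge's own z axis and vertical below 0.12 rad and contact force between the fingers and fresh_cartridge below 0.5 N and x of spent_cartridge in the frame of tray between -0.045 and 0.045 m and y of spent_cartridge in the frame of tray between -0.045 and 0.045 m and z of spent_cartridge in the frame of tray below 0.012 m and contact force between the fingers and spent_cartridge below 0.5 N), for 0.2 s.
At the end, for the whole second after the job is handed in: Blue cartridge fully down in the port (8 mm, 5 mm in height), brown one standing in the tray, spray bottle in the rack's rectangular opening, starch can in its 60 mm opening, both down on the lower deck (10 to 15 mm); all upright within 0.12 rad and at rest (all of step 2 and x of spray_bottle in the frame of rack between -0.022 and 0.022 m and y of spray_bottle in the frame of rack between 0.048 and 0.076 m and z of each of spray_bottle, starch_can in the frame of rack below 0.012 m and angle between each of spray_bottle, starch_can's own z axis and vertical below 0.12 rad and x of starch_can in the frame of rack between -0.021 and 0.001 m and y of starch_can in the frame of rack between -0.07 and -0.048 m and linear speed of each of fresh_cartridge, spent_cartridge, spray_bottle, starch_can below 0.02 m/s); the robot touches nothing.
It fails at once if the dropper bottle or the dark mug is shifted by more than 30 mm (distance of any of dropper_bottle, dark_mug from where it was at the start of the episode above 0.03 m).
It fails at once if the spray bottle, the can or a cartridge is tipped over (angle between any of spray_bottle, starch_can, fresh_cartridge, spent_cartridge's own z axis and vertical above 0.7 rad).
It also fails if it takes over 141 s, if anything falls off the work surface, if the arm or the gripper's body presses on something with over 40 N, if the wrist force passes 120 N, or if a joint passes its speed limit or range.

## Working session

There is one attempt and no reset: what is moved stays moved. The work goes in short steps, Python scripts to look and compute and a tool call to move; the robot and the scene stay as the last step left them, time stands still between calls to the robot, and variables do not carry over. Pictures are saved under pics/ and viewed, and the job is handed in when it is done.

Besides the shell and the picture viewer there is one more tool, called by a JSON object that holds its "op" and its "data". jog_arm: Moves the arm, as the interface text tells. Its arguments: {"type":"object","properties":{"series":{"type":"array"},"force":{"type":"number"}},"required":["series"]}

```bash
ls; mkdir -p pics; python3 - <<'E'
from rig import r
import cv2,numpy as np
print(r.sense(), r.hold_point_z)
for n in ["scene","top","wrist"]:
    c=r.get_calibration(n); print(n,c)
    p,d=r.grab_frame(n); cv2.imwrite(f"pics/{n}0.png",p[:,:,::-1]); np.savez(f"{n}0.npz",p=p,d=d)
E
```

```text
pics
{'clock': 0.0, 'qpos': array([ 1.23059854e+00,  3.53656293e-01,  1.63413689e+00,  1.94190549e-05,
        1.15517778e+00, -2.38772576e-03]), 'qvel': array([-0.00162451, -0.00122075, -0.00189817, -0.00038787, -0.00124796,
        0.00066305]), 'joint_efforts': array([-1.60821306e-03, -6.05247116e+01, -3.42071450e+01, -3.31162200e-04,
        9.32814495e-03, -2.37903073e-06]), 'eef_pos': array([206.96852583, 589.23751684, 230.55540639]), 'tcp_rot': array([ 3.12632392,  1.5694179 , -1.92388298]), 'contact_force': array([0.07591739, 0.24889643, 0.64156026]), 'wrist_torque': array([ 0.01445078, -0.00870076,  0.0171818 ]), 'opening': 0.9984210946860205} 18.700000000000003
scene {'mtx': array([[364.81725724,   0.        , 325.460457  ],
       [  0.        , 364.81725724, 191.24836591],
       [  0.        ,   0.        ,   1.        ]]), 'dist': array([-0.01769194,  0.        ,  0.        ,  0.        ,  0.        ]), 'position': array([806.54052031, 231.66050042, 784.65248589]), 'rotation': array([-2.60844328, -0.00920267,  2.42790316])}
top {'mtx': array([[468.2466237 ,   0.        
[... 225 characters left out ...]
2.43292322, -113.32655958, 1065.19774513]), 'rotation': array([-2.96352194,  0.02200393, -1.55107164])}
wrist {'mtx': array([[339.5989795 ,   0.        , 318.3996715 ],
       [  0.        , 339.5989795 , 202.56494509],
       [  0.        ,   0.        ,   1.        ]]), 'dist': array([0.02300542, 0.        , 0.        , 0.        , 0.        ]), 'mount': array([[-1.32555728e-04, -2.89614761e-01,  9.57143287e-01,
        -1.42914511e+02],
       [ 9.75357157e-05, -9.57143295e-01, -2.89614750e-01,
         7.34835441e+01],
       [ 9.99999986e-01,  5.49655614e-05,  1.55122610e-04,
        -6.76850561e-01],
       [ 0.00000000e+00,  0.00000000e+00,  0.00000000e+00,
         1.00000000e+00]])}
```

View pics/scene0.png

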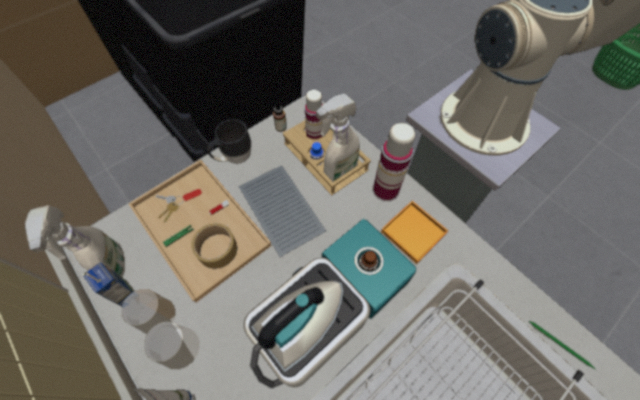

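View pics/top0.png

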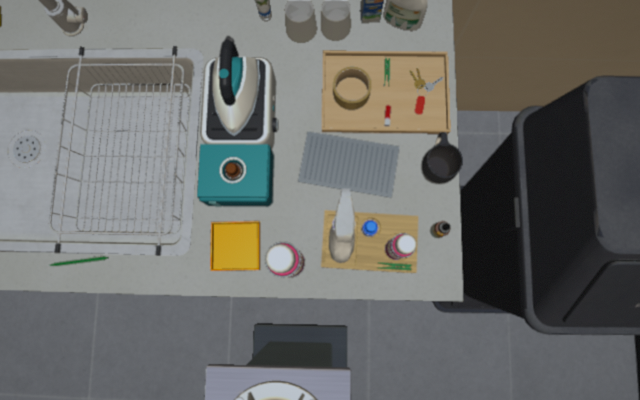

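View pics/wrist0.png

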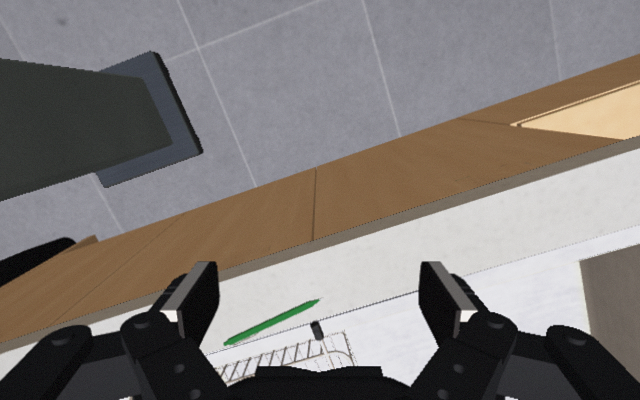

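```bash
cat > h.py <<'E'
import numpy as np,cv2
from scipy.spatial.transform import Rotation as R
from rig import r
def cam(n,st=None):
    c=r.get_calibration(n)
    if n=="wrist":
        T=np.eye(4);T[:3,:3]=R.from_euler('xyz',st["tcp_rot"]).as_matrix();T[:3,3]=st["eef_pos"]
        T=T@c["mount"]
        return c["mtx"],c["dist"],T[:3,:3],T[:3,3]
    return c["mtx"],c["dist"],R.from_euler('xyz',c["rotation"]).as_matrix(),np.array(c["position"])
def rays(C,uv):
    n=cv2.undistortPoints(np.array(uv,float).reshape(-1,1,2),C[0],C[1]).reshape(-1,2)
    return np.c_[n,np.ones(len(n))]@C[2].T
def onplane(C,uv,z):
    d=rays(C,uv);return C[3]+d*((z-C[3][2])/d[:,2:])
def cloud(C,d):
    v,u=np.mgrid[:d.shape[0],:d.shape[1]]
    D=rays(C,np.c_[u.ravel(),v.ravel()])
    return (C[3]+D*d.reshape(-1,1)).reshape(*d.shape,3)
def proj(C,X):
    X=(np.array(X,float).reshape(-1,3)-C[3])@C[2]
    return cv2.projectPoints(X,np.zeros(3),np.zeros(3),C[0],C[1])[0].reshape(-1,2)
E
python3 - <<'E'
from h import *
for n in ["top","scene"]:
    C=cam(n);z=np.load(n+"0.npz");P=cloud(C,z["d"])
    np.save(n+"P.npy",P)
    if n=="top":
        for u,v in [(300,120),(350,160),(235,245),(210,190),(232,168),(371,226),(403,245),(343,205),(341,250),(285,258),(442,228),(385,225),(430,260)]:
            print(n,u,v,np.round(P[v,u],1))
    else:
        for u,v in [(280,210),(415,230),(370,258),(317,150),(314,97),(340,105),(403,133),(280,115),(310,260),(110,210)]:
            print(n,u,v,np.round(P[v,u],1))
z=np.load("top0.npz")["p"][190:290,190:470,::-1]
cv2.imwrite("pics/topz.png",cv2.resize(z,None,fx=2.8,fy=2.8,interpolation=cv2.INTER_CUBIC))
z=np.load("scene0.npz")["p"][80:220,220:460,::-1]
cv2.imwrite("pics/scz.png",cv2.resize(z,None,fx=3.3,fy=3.3,interpolation=cv2.INTER_CUBIC))
E
```

```text
top 300 120 [714.9 -34.4  -1.1]
top 350 160 [ 615.8 -154.1    8. ]
top 235 245 [414.  104.3   7.6]
top 210 190 [524.4 147.1  90.3]
top 232 168 [567.8  97.2 113.6]
top 371 226 [ 454.8 -197.1   76.2]
top 403 245 [ 408.6 -249.6  173. ]
top 343 205 [ 468.8 -132.7  266.4]
top 341 250 [ 399.2 -132.9  139.1]
top 285 258 [377.6 -32.  231.1]
top 442 228 [ 452.7 -346.6   78.8]
top 385 225 [ 460.9 -230.1   47. ]
top 430 260 [ 3.887e+02 -3.365e+02 -2.000e-01]
scene 280 210 [ 617.  -143.6    3.9]
scene 415 230 [407.5 104.1   1. ]
scene 370 258 [574.9 105.3 112.6]
scene 317 150 [ 464.9 -184.4   70.3]
scene 314 97 [ 420.2 -246.2  171.3]
scene 340 105 [ 456.4 -122.9  267.6]
scene 403 133 [384.9 -14.8 227.8]
scene 280 115 [ 461.1 -339.1   62.6]
scene 310 260 [641.4  -1.2  -1.9]
scene 110 210 [ 1064.3 -1124.5  -864.7]
```

View pics/topz.png

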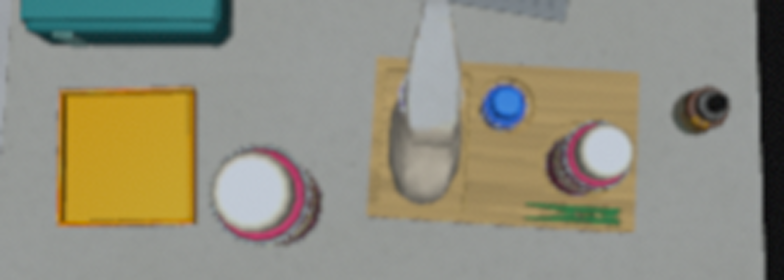

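View pics/scz.png

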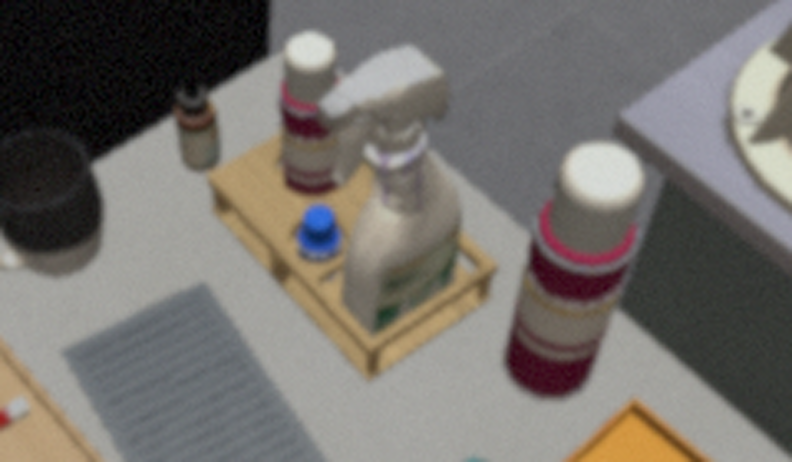

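```bash
cat > m.py <<'E'
from h import *
C=cam("top");z=np.load("top0.npz");p=z["p"];P=np.load("topP.npy");hsv=cv2.cvtColor(p,cv2.COLOR_RGB2HSV)
def big(m,k=3):
    m=cv2.morphologyEx(m.astype(np.uint8),cv2.MORPH_CLOSE,np.ones((k,k)))
    c,_=cv2.findContours(m,cv2.RETR_EXTERNAL,cv2.CHAIN_APPROX_NONE);return max(c,key=cv2.contourArea)
def rect(name,m,zz):
    c=big(m).reshape(-1,2); X=onplane(C,c,zz)[:,:2].astype(np.float32)
    q=cv2.minAreaRect(X); b=cv2.boxPoints(q); print(name,"c",np.round(q[0],1),"size",np.round(q[1],1),"ang",round(q[2],2),b.round().tolist())
roi=np.zeros(p.shape[:2],bool)
def R_(a,b,c,d):
    m=np.zeros(p.shape[:2],bool);m[b:d,a:c]=1;return m
H,S,V=[hsv[...,i].astype(int) for i in range(3)]
for n,u,v in [("rack",390,240),("mat",350,160),("tray",235,245),("tank",215,190),("cart",371,226),("table",290,200),("spent",232,168),("cap",403,245),("head",343,205),("mug",442,160)]: print(n,hsv[v,u])
inr=R_(310,205,430,280)
rect("rack",inr&(np.abs(P[...,2]-46)<10)&(H>10)&(H<25)&(S>70),46)
rect("mat",R_(295,125,405,200)&(H>90)&(H<125)&(S>25)&(V<170),3)
rect("tray",R_(205,215,265,275)&(H>8)&(H<30)&(S>150),20)
rect("tank",R_(190,138,280,212)&(H>80)&(H<100)&(S>100)&(np.abs(P[...,2]-90)<10),90)
E
python3 m.py
```

```text
rack [13 55 97]
mat [104  31 124]
tray [ 23 208 196]
tank [ 92 156 134]
cart [106 184 216]
table [ 60   5 154]
spent [ 12 178 103]
cap [107  22 211]
head [102  14 180]
mug [ 0  0 53]
rack c [ 425.7 -196.6] size [204.1 122.6] ang 87.26 [[360.0, -296.0], [482.0, -301.0], [492.0, -98.0], [369.0, -92.0]]
mat c [ 609.2 -150.9] size [213.3 116.5] ang 81.22 [[535.0, -247.0], [651.0, -265.0], [683.0, -54.0], [568.0, -37.0]]
tray c [412.  103.3] size [107.2 106.7] ang 2.44 [[356.0, 154.0], [361.0, 48.0], [468.0, 52.0], [463.0, 159.0]]
tank c [563.2  97.9] size [123.1 154.3] ang 0.66 [[501.0, 174.0], [503.0, 20.0], [626.0, 21.0], [624.0, 176.0]]
```

```bash
cat >> m.py <<'E'
print('---')
def circ(name,m,zz,k=3):
    c=big(m,k).reshape(-1,2);X=onplane(C,c,zz)[:,:2].astype(np.float32)
    q=cv2.minEnclosingCircle(X);e=cv2.fitEllipse(X);print(name,"enc",np.round(q[0],1),round(2*q[1],1),"ell",np.round(e[0],1),np.round(e[1],1), "px",big(m,k).reshape(-1,2).mean(0).round(1))
Z=P[...,2]
circ("can cap",R_(385,230,425,262)&(S<60)&(V>150)&(Z>150),165)
circ("fresh grip",R_(360,215,385,240)&(H>95)&(H<118)&(S>110)&(Z>58),68)
circ("fresh all",R_(355,212,388,240)&(H>95)&(H<118)&(S>110),57)
circ("spent grip",R_(215,150,250,185)&(H<25)&(S>80),114)
circ("lip outer",R_(210,145,255,192)&~((H>80)&(H<100)&(S>90)),92)
circ("dropper",R_(425,215,455,240)&((V<110)),102)
rect("head",R_(325,180,365,262)&(Z>235)&(S<60),258)
rect("head neck",R_(325,180,365,262)&(Z>60)&(S<60),200)
E
python3 m.py | sed -n '/---/,$p'
python3 - <<'E'
from h import *
C=cam("top");S=cam("scene")
pts={"can":(412.9,-255,165),"bot0":(438.2,-135.1,262),"fresh":(455.7,-198,68),"port":(569,98,114),"mat":(609.2,-150.9,3)}
for k,v in pts.items(): print(k,proj(C,v).round(1),proj(S,v).round(1))
p=np.load("top0.npz")["p"][140:215,190:285,::-1]
cv2.imwrite("pics/tank.png",cv2.resize(p,None,fx=8,fy=8,interpolation=cv2.INTER_CUBIC))
p=np.load("top0.npz")["p"][180:275,310:435,::-1]
cv2.imwrite("pics/rack.png",cv2.resize(p,None,fx=6,fy=6,interpolation=cv2.INTER_CUBIC))
E
```

```text
---
can cap enc [ 412.4 -258.5] 36.5 ell [ 412.4 -257.4] [32.9 34.2] px [406.3 243.3]
fresh grip enc [ 455. -197.] 25.3 ell [ 455.3 -197.6] [21.9 24.1] px [370.9 226.2]
fresh all enc [ 454.  -195.7] 31.5 ell [ 453.9 -195.9] [28.5 30. ] px [369.6 227.4]
spent grip enc [564.6  97.1] 33.0 ell [564.1  96.6] [26.6 31.5] px [232.  169.7]
lip outer enc [569.4 100.9] 60.3 ell [569.3 100.8] [58.  58.6] px [232.4 169.7]
dropper enc [ 448. -337.] 43.5 ell [ 447.8 -336.5] [29.9 43. ] px [439.8 229. ]
head c [ 453.9 -135.8] size [93.  32.9] ang 0.42 [[407.0, -120.0], [408.0, -153.0], [501.0, -152.0], [500.0, -119.0]]
head neck c [ 443.9 -134.5] size [ 45.1 137.3] ang 85.01 [[374.0, -151.0], [510.0, -163.0], [514.0, -118.0], [378.0, -106.0]]
can [[405.2 243.1]] [[314.   95.4]]
bot0 [[344.1 223. ]] [[342.6  99. ]]
fresh [[371.1 226. ]] [[316.3 145.2]]
port [[231.6 167.4]] [[369.6 253.2]]
mat [[348.5 163.2]] [[280.8 206.3]]
```

View pics/tank.png

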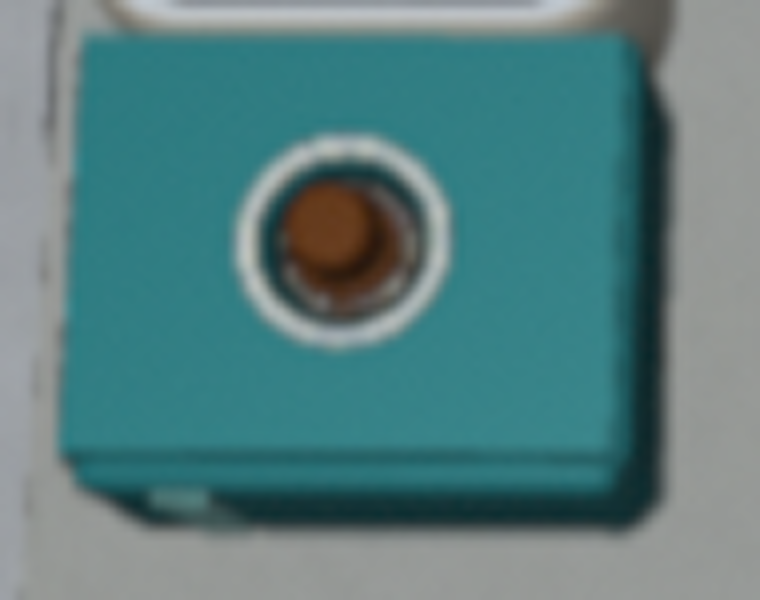

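View pics/rack.png

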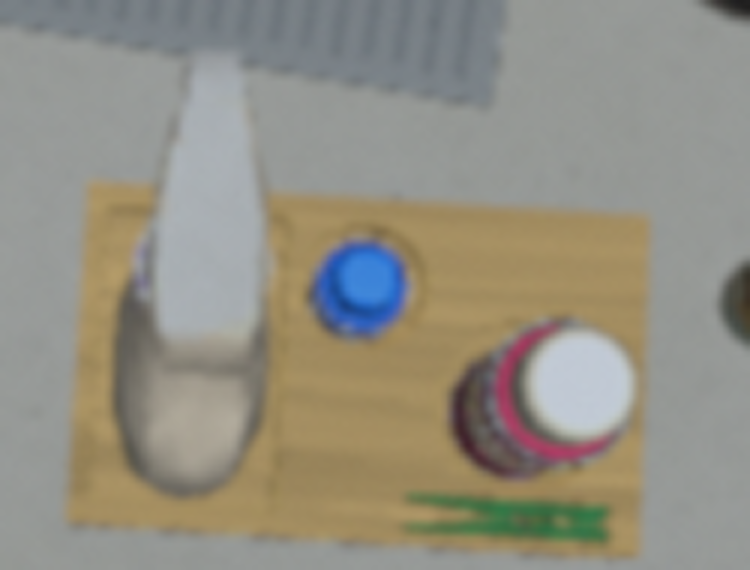

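```bash
cat >> h.py <<'E'
def status():
    s=r.sense();M=R.from_euler('xyz',s["tcp_rot"]).as_matrix()
    print("t",round(s["clock"],2),"tcp",s["eef_pos"].round(1),"q",s["qpos"].round(2),"F",s["contact_force"].round(1),"open",round(s["opening"],3))
    print("tool x",M[:,0].round(3),"y",M[:,1].round(3),"z",M[:,2].round(3)); return s,M
def goto(xyz,jaw_deg=None):
    "needed: shift (cm) in tool axes now, and turn (deg) to make tool x down, tool z at jaw_deg in world xy"
    s,M=status()
    d=np.array(xyz)-s["eef_pos"]
    print("shift now-axes cm",(M.T@d/10).round(2), "world",d.round(1))
    if jaw_deg is not None:
        a=np.radians(jaw_deg);x=np.array([0,0,-1.]);z=np.array([np.cos(a),np.sin(a),0]);y=np.cross(z,x)
        T=np.c_[x,y,z];w=np.degrees(R.from_matrix(M.T@T).as_rotvec());print("turn deg",w.round(2))
        print("shift in target axes cm",(T.T@d/10).round(2))
E
python3 - <<'E'
from h import *
goto((436,-135.5,300),87.25)
goto((436,-135.5,300),-92.75)
E
```

```text
t 0.15 tcp [207.  589.3 230.7] q [ 1.23  0.35  1.63 -0.    1.16 -0.  ] F [-0.  -0.5  0.1] open 1.003
tool x [-0.    -0.001 -1.   ] y [-0.943  0.331 -0.   ] z [ 0.331  0.943 -0.001]
shift now-axes cm [ -6.86 -45.63 -60.81] world [ 229.  -724.8   69.3]
turn deg [-1.66e+01 -6.00e-02 -1.00e-02]
shift in target axes cm [ -6.93 -26.35 -71.3 ]
t 0.15 tcp [207.  589.3 230.7] q [ 1.23  0.35  1.63 -0.    1.16 -0.  ] F [-0.  -0.5  0.1] open 1.003
tool x [-0.    -0.001 -1.   ] y [-0.943  0.331 -0.   ] z [ 0.331  0.943 -0.001]
shift now-axes cm [ -6.86 -45.63 -60.81] world [ 229.  -724.8   69.3]
turn deg [ 1.634e+02 -1.000e-02  9.000e-02]
shift in target axes cm [-6.93 26.35 71.3 ]
```

{"op": "jog_arm", "data": {"series": [[-8.3,0,0,-4,0,0,1],[-8.3,0,0,-4,0,0,1],[0,0,0,-3,0,0,1],[0,0,0,0,-1.4,-3.8,1],[0,0,0,0,-1.4,-3.8,1],[0,0,0,0,-1.4,-3.8,1],[0,0,0,0,-1.4,-3.8,1],[0,0,0,0,-1.4,-3.8,1],[0,0,0,0,-1.4,-3.8,1],[0,0,0,0,-1.4,-3.8,1],[0,0,0,0,-1.4,-3.8,1],[0,0,0,0,-1.4,-3.8,1],[0,0,0,0,-1.4,-3.8,1],[0,0,0,0,-1.4,-3.8,1],[0,0,0,0,-1.4,-3.8,1],[0,0,0,0,-1.4,-3.8,1],[0,0,0,0,-1.4,-3.8,1],[0,0,0,0,-1.4,-3.8,1],[0,0,0,0,-1.4,-3.8,1]]}}

```text
clock: 2.05
eef_pos: [401.7, -30.1, 341.4]
tcp_rot: [-1.355, 1.57, 0.167]
contact_force: [0.6, 0.1, 0.2]
opening: 0.996
```

```bash
python3 - <<'E'
from h import *
goto((436,-135.5,340),87.25)
E
```

```text
t 2.05 tcp [401.7 -30.1 341.4] q [-0.08 -0.11  1.92  0.    1.33 -1.6 ] F [0.6 0.1 0.2] open 0.996
tool x [ 0.  0. -1.] y [-0.999  0.048 -0.   ] z [0.048 0.999 0.   ]
shift now-axes cm [  0.14  -3.94 -10.36] world [  34.3 -105.4   -1.4]
turn deg [-0.02  0.01  0.02]
shift in target axes cm [  0.14  -3.93 -10.36]
```

{"op": "jog_arm", "data": {"series": [[0,0,0,0,-1.3,-3.4,1],[0,0,0,0,-1.3,-3.5,1],[0,0,0,0,-1.3,-3.5,1],[0,0,0,0,0,0,1]]}}

```text
clock: 2.45
eef_pos: [436.4, -137.5, 341.0]
tcp_rot: [3.134, 1.57, -1.629]
contact_force: [-0.2, -0.2, -0.5]
opening: 1.004
```

```bash
cat >> h.py <<'E'
def shot(n,name):
    s=r.sense();p,d=r.grab_frame(n);C=cam(n,s);np.savez(name+".npz",p=p,d=d,eef=s["eef_pos"],rot=s["tcp_rot"])
    cv2.imwrite(f"pics/{name}.png",p[:,:,::-1]);return C,p,d
E
python3 - <<'E'
from h import *
goto((436,-135.5,340),87.25)
C,p,d=shot("wrist","w1")
print(proj(C,[(438.2-28,-134,262),(438.2+46,-137,262),(455.7,-198,74),(412.9,-255,171),(425,-150,262),(425,-120,262)]).round())
E
```

```text
t 2.45 tcp [ 436.4 -137.5  341. ] q [-0.31 -0.01  1.83 -0.    1.32 -1.83] F [-0.2 -0.2 -0.5] open 1.004
tool x [-0.    -0.001 -1.   ] y [-0.999  0.051  0.   ] z [ 0.051  0.999 -0.001]
shift now-axes cm [0.1  0.05 0.2 ] world [-0.4  2.  -1. ]
turn deg [-0.19 -0.07 -0.  ]
shift in target axes cm [0.1  0.05 0.2 ]
[[323. 174.]
 [324. 274.]
 [271. 181.]
 [192. 163.]
 [300. 197.]
 [345. 194.]]
```

View pics/w1.png

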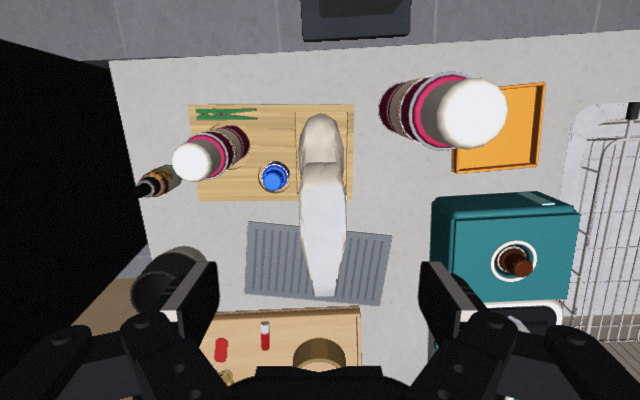

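{"op": "jog_arm", "data": {"series": [[0,0,0,3,0,0.15,1],[0,0,0,4,0,0,1],[0,0,0,3,0,0,1],[0,0,0,1.5,0,0,1],[0,0,0,0.3,0,0,1],[0,0,0,0,0,0,0.3],[0,0,0,0,0,0,0],[0,0,0,0,0,0,0],[0,0,0,0,0,0,0],[0,0,0,0,0,0,0],[0,0,0,0,0,0,0]], "force": 50}}

```text
clock: 3.6
eef_pos: [436.8, -132.9, 224.7]
tcp_rot: [-1.729, 1.568, -0.207]
contact_force: [-0.0, 0.6, 5.1]
opening: 0.337
```

```bash
python3 - <<'E'
from h import *
status()
E
```

```text
t 3.6 tcp [ 436.8 -132.9  224.7] q [-0.3   0.09  1.99  0.    1.06 -1.82] F [-0.   0.6  5.1] open 0.337
tool x [ 0.003 -0.001 -1.   ] y [-0.999  0.048 -0.003] z [ 0.048  0.999 -0.   ]
```

{"op": "jog_arm", "data": {"series": [[0,0,0,-0.5,0,0,0],[0,0,0,-1,0,0,0],[0,0,0,-1.5,0,0,0],[0,0,0,-1.5,0,0,0],[0,0,0,-1.5,0,0,0],[0,0,0,-1,0,0,0],[0,0,0,0,0,0,0],[0,0,0,0,0,0,0]]}}

```text
clock: 4.4
eef_pos: [435.5, -132.6, 293.1]
tcp_rot: [1.475, 1.571, 2.997]
contact_force: [-0.1, -0.3, -2.7]
opening: 0.333
```

```bash
python3 - <<'E'
from h import *
th=np.radians(-8.7);c=np.array([609.2,-150.9]);ex=np.array([np.cos(th),np.sin(th)]);ey=np.array([-np.sin(th),np.cos(th)])
print("bottle origin tgt",c+9*ex+52*ey,"can",c-0*ex-58*ey)
status()
shot("scene","s1")
E
```

```text
bottle origin tgt [ 625.96200763 -100.85966527] can [ 600.42687243 -208.23264543]
t 4.4 tcp [ 435.5 -132.6  293.1] q [-0.3   0.02  1.9  -0.    1.22 -1.82] F [-0.1 -0.3 -2.7] open 0.333
tool x [-0.  0. -1.] y [-0.999  0.048  0.   ] z [0.048 0.999 0.   ]
```

View pics/s1.png

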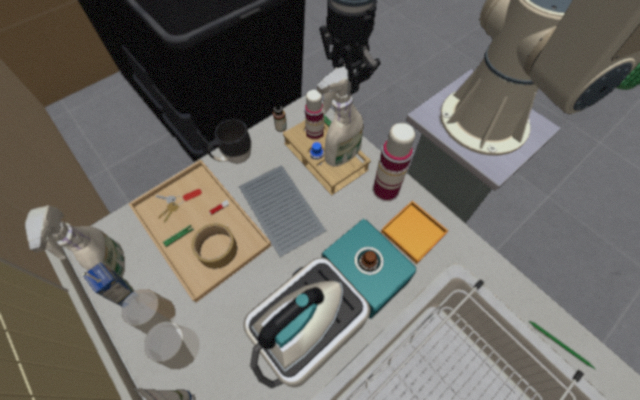

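{"op": "jog_arm", "data": {"series": [[0,0,0,0,-1,0.2,0],[0,0,0,0,-2,0.4,0],[0,0,0,0,-3,0.7,0],[0,0,0,0,-3,0.7,0],[0,0,0,0,-3,0.7,0],[0,0,0,0,-3,0.7,0],[0,0,0,0,-2,0.4,0],[0,0,0,0,-1.2,0.2,0],[0,0,0,0,-0.4,0.1,0],[0,0,0,1,0,0,0],[0,0,0,2,0,0,0],[0,0,0,2,0,0,0],[0,0,0,1,0,0,0],[0,0,0,0.5,0,0,0],[0,0,0,0,0,0,0],[0,0,0,0,0,0,0]]}}

```text
clock: 6.05
eef_pos: [623.8, -100.8, 229.1]
tcp_rot: [-1.673, 1.57, -0.151]
contact_force: [-0.5, -1.1, -2.7]
opening: 0.335
```

```bash
python3 - <<'E'
from h import *
goto((624,-101,221),87.25)
E
```

```text
t 6.05 tcp [ 623.8 -100.8  229.1] q [-0.16  0.36  1.62  0.    1.15 -1.69] F [-0.5 -1.1 -2.7] open 0.335
tool x [ 0.001 -0.    -1.   ] y [-0.999  0.048 -0.001] z [ 0.048  0.999 -0.   ]
shift now-axes cm [ 0.81 -0.02 -0.02] world [ 0.2 -0.2 -8.1]
turn deg [-0.01 -0.01  0.07]
shift in target axes cm [ 0.81 -0.02 -0.02]
```

{"op": "jog_arm", "data": {"series": [[0,0,0,0.3,0,0,0],[0,0,0,0.2,0,0,0],[0,0,0,0.1,0,0,0],[0,0,0,0,0,0,0],[0,0,0,0,0,0,0]]}}

```text
clock: 6.55
eef_pos: [623.5, -100.6, 222.3]
tcp_rot: [-2.462, 1.571, -0.939]
contact_force: [0.9, -0.6, -1.7]
opening: 0.336
```

{"op": "jog_arm", "data": {"series": [[0,0,0,0.1,0,0,0],[0,0,0,0.1,0,0,0],[0,0,0,0,0,0,0],[0,0,0,0,0,0,0]]}}

```text
clock: 6.95
eef_pos: [624.2, -100.8, 221.9]
tcp_rot: [-1.751, 1.569, -0.228]
contact_force: [-1.9, 0.5, 6.9]
opening: 0.335
```

{"op": "jog_arm", "data": {"series": [[0,0,0,0,0,0,0.7],[0,0,0,0,0,0,1],[0,0,0,0,0,0,1],[0,0,0,0,0,0,1],[0,0,0,0,0,0,1],[0,0,0,-1,0,0,1],[0,0,0,-3,0,0,1],[0,0,0,-4,0,0,1],[0,0,0,0,2.4,-2,1],[0,0,0,0,3,-2.4,1],[0,0,0,0,3,-2.4,1],[0,0,0,0,3,-2.4,1],[0,0,0,0,3,-2.4,1],[0,0,0,0,3,-2.4,1],[0,0,0,0,2.4,-2,1],[0,0,0,0,0.6,-0.5,1],[0,0,0,0,0,0,1]]}}

```text
clock: 8.65
eef_pos: [411.4, -256.3, 301.1]
tcp_rot: [-1.994, 1.57, -0.474]
contact_force: [0.2, 0.7, 0.3]
opening: 1.005
```

```bash
python3 - <<'E'
from h import *
goto((412.7,-256,131),87.25)
C,p,d=shot("wrist","w2")
print(proj(C,[(412.7,-256,171)]).round())
E
```

```text
t 8.65 tcp [ 411.4 -256.3  301.1] q [-0.56  0.06  1.84  0.    1.24 -2.08] F [0.2 0.7 0.3] open 1.005
tool x [ 0.001 -0.001 -1.   ] y [-0.999  0.05  -0.001] z [ 0.05   0.999 -0.   ]
shift now-axes cm [17.01 -0.11  0.04] world [   1.3    0.3 -170.1]
turn deg [-0.12 -0.03  0.06]
shift in target axes cm [17.01 -0.13  0.03]
[[320. 194.]]
```

View pics/w2.png

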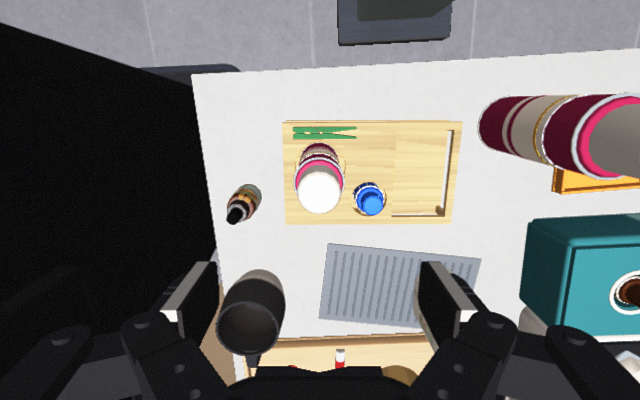

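```bash
python3 - <<'E'
from h import *
C,p,d=shot("scene","s2")
print(proj(C,[(626,-101,3),(626,-101,262)]).round())
C,p,d=shot("top","t2")
E
```

```text
[[288. 225.]
 [276. 161.]]
```

View pics/s2.png

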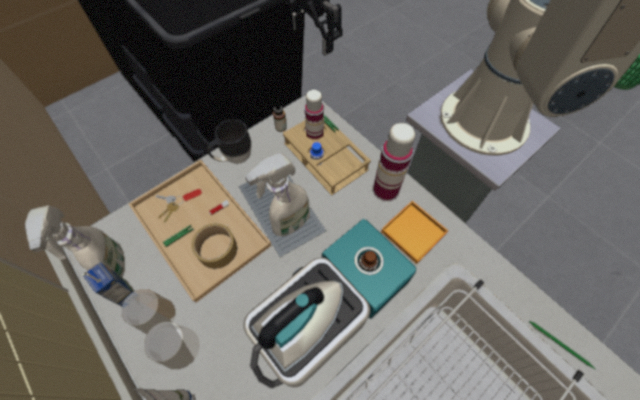

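View pics/t2.png

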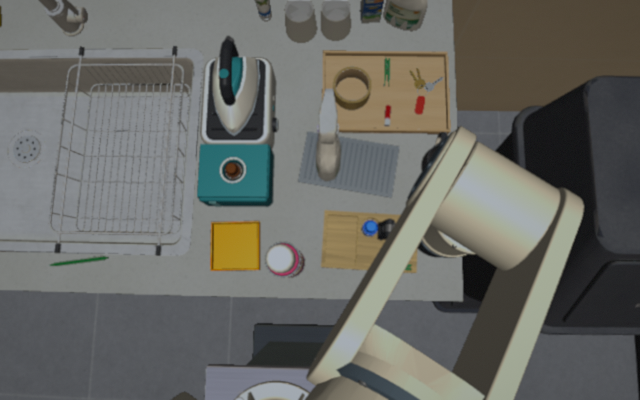

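{"op": "jog_arm", "data": {"series": [[0,0,0,3,-0.1,0,1],[0,0,0,4,0,0,1],[0,0,0,4,0,0,1],[0,0,0,4,0,0,1],[0,0,0,1.5,0,0,1],[0,0,0,0.5,0,0,1],[0,0,0,0,0,0,0.6],[0,0,0,0,0,0,0],[0,0,0,0,0,0,0],[0,0,0,0,0,0,0],[0,0,0,0,0,0,0],[0,0,0,0,0,0,0]], "force": 50}}

```text
clock: 10.0
eef_pos: [413.7, -256.2, 131.7]
tcp_rot: [-2.027, 1.568, -0.504]
contact_force: [0.2, -0.1, 5.5]
opening: 0.43
```

{"op": "jog_arm", "data": {"series": [[0,0,0,-0.5,0,0,0],[0,0,0,-1.5,0,0,0],[0,0,0,-2.5,0,0,0],[0,0,0,-2.5,0,0,0],[0,0,0,-1.5,0,0,0],[0,0,0,-0.5,-0.5,0.1,0],[0,0,0,0,-1.5,0.4,0],[0,0,0,0,-3,0.9,0],[0,0,0,0,-3,1,0],[0,0,0,0,-3,1,0],[0,0,0,0,-3,1,0],[0,0,0,0,-2.5,0.8,0],[0,0,0,0,-1.5,0.4,0],[0,0,0,0,-0.5,0.1,0],[0,0,0,2,0,0,0],[0,0,0,3,0,0,0],[0,0,0,2,0,0,0],[0,0,0,1,0,0,0],[0,0,0,0.4,0,0,0],[0,0,0,0,0,0,0]]}}

```text
clock: 12.0
eef_pos: [600.1, -207.8, 136.3]
tcp_rot: [1.522, 1.57, 3.044]
contact_force: [0.1, -1.0, -1.5]
opening: 0.431
```

```bash
python3 - <<'E'
from h import *
goto((600.4,-208,129),87.25)
E
```

```text
t 12.0 tcp [ 600.1 -207.8  136.3] q [-0.34  0.47  1.69 -0.    0.98 -1.86] F [ 0.1 -1.  -1.5] open 0.431
tool x [-0.  0. -1.] y [-0.999  0.048  0.   ] z [0.048 0.999 0.   ]
shift now-axes cm [ 0.73 -0.03 -0.02] world [ 0.3 -0.2 -7.3]
turn deg [-0.02  0.   -0.02]
shift in target axes cm [ 0.73 -0.03 -0.02]
```

{"op": "jog_arm", "data": {"series": [[0,0,0,0.3,0,0,0],[0,0,0,0.2,0,0,0],[0,0,0,0.1,0,0,0],[0,0,0,0.1,0,0,0],[0,0,0,0,0,0,0],[0,0,0,0,0,0,0]]}}

```text
clock: 12.6
eef_pos: [600.3, -207.7, 129.4]
tcp_rot: [-1.811, 1.571, -0.288]
contact_force: [-0.3, -0.4, -1.6]
opening: 0.431
```

{"op": "jog_arm", "data": {"series": [[0,0,0,0.1,0,0,0],[0,0,0,0.1,0,0,0],[0,0,0,0,0,0,0]]}}

```text
clock: 12.9
eef_pos: [601.0, -207.8, 128.7]
tcp_rot: [-1.802, 1.569, -0.279]
contact_force: [-1.4, 0.5, 9.7]
opening: 0.43
```

{"op": "jog_arm", "data": {"series": [[0,0,0,0,0,0,0.6],[0,0,0,0,0,0,1],[0,0,0,0,0,0,1],[0,0,0,0,0,0,1],[0,0,0,-1,0,0,1],[0,0,0,-3,0,0,1],[0,0,0,-5,0,0,1],[0,0,0,-5,0,0,1],[0,0,0,-4,0,0,1],[0,0,0,-1,0.6,3,1],[0,0,0,0,0.7,4.5,1],[0,0,0,0,0.7,4.6,1],[0,0,0,0,0.7,4.6,1],[0,0,0,0,0.7,4.6,1],[0,0,0,0,0.6,4.5,1],[0,0,0,0,0.6,3.6,1],[0,0,0,0,0,1.2,1],[0,0,0,0,0,0,1]]}}

```text
clock: 14.7
eef_pos: [569.0, 101.5, 317.8]
tcp_rot: [-1.41, 1.57, 0.115]
contact_force: [-0.5, -0.5, 0.2]
opening: 1.002
```

```bash
python3 - <<'E'
from h import *
goto((569.5,100,97),87.25)
C,p,d=shot("wrist","w3")
print(proj(C,[(569.5,100,114),(569.4,100.9,92)]).round())
shot("top","t3")
E
```

```text
t 14.7 tcp [569.  101.5 317.8] q [ 0.17  0.21  1.63 -0.    1.3  -1.35] F [-0.5 -0.5  0.2] open 1.002
tool x [ 0.001  0.    -1.   ] y [-0.999  0.046 -0.001] z [0.046 0.999 0.   ]
shift now-axes cm [22.08 -0.04 -0.15] world [   0.5   -1.5 -220.8]
turn deg [0.14 0.01 0.04]
shift in target axes cm [22.08 -0.05 -0.15]
[[318. 174.]
 [318. 170.]]
```

View pics/w3.png

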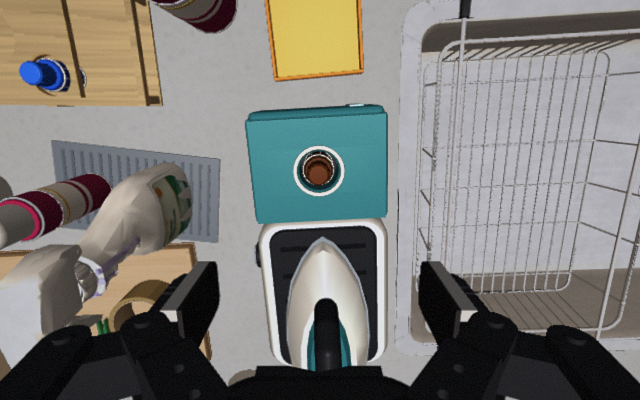

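View pics/t3.png

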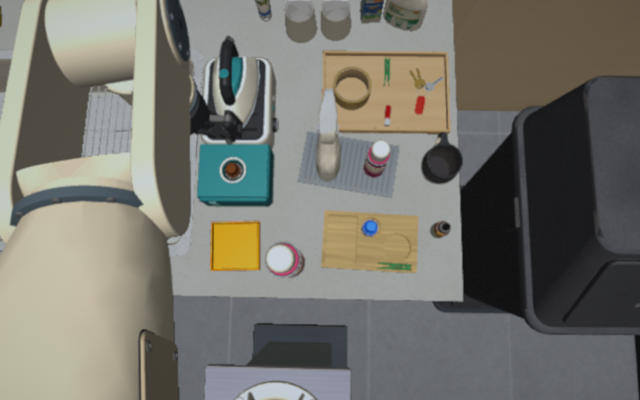

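```bash
python3 - <<'E'
from h import *
z=np.load("w3.npz");C=cam("wrist",{"eef_pos":z["eef"],"tcp_rot":z["rot"]})
p=z["p"][130:215,270:365];hsv=cv2.cvtColor(p,cv2.COLOR_RGB2HSV)
cv2.imwrite("pics/w3z.png",cv2.resize(p[:,:,::-1],None,fx=8,fy=8,interpolation=cv2.INTER_CUBIC))
m=((hsv[...,1]<70)&(hsv[...,2]>150)).astype(np.uint8)
c=max(cv2.findContours(m,cv2.RETR_EXTERNAL,cv2.CHAIN_APPROX_NONE)[0],key=cv2.contourArea).reshape(-1,2)+[270,130]
X=onplane(C,c,92)[:,:2].astype(np.float32);print("lip",cv2.fitEllipse(X))
m=((hsv[...,0]<20)&(hsv[...,1]>80)&(hsv[...,2]>95)).astype(np.uint8)
c=max(cv2.findContours(m,cv2.RETR_EXTERNAL,cv2.CHAIN_APPROX_NONE)[0],key=cv2.contourArea).reshape(-1,2)+[270,130]
X=onplane(C,c,114)[:,:2].astype(np.float32);print("grip",cv2.fitEllipse(X))
E
```

```text
lip ((570.73583984375, 100.74357604980469), (55.76420974731445, 56.05147171020508), 6.37000846862793)
grip ((569.847900390625, 100.38179016113281), (17.296062469482422, 17.945667266845703), 84.60675048828125)
```

View pics/w3z.png

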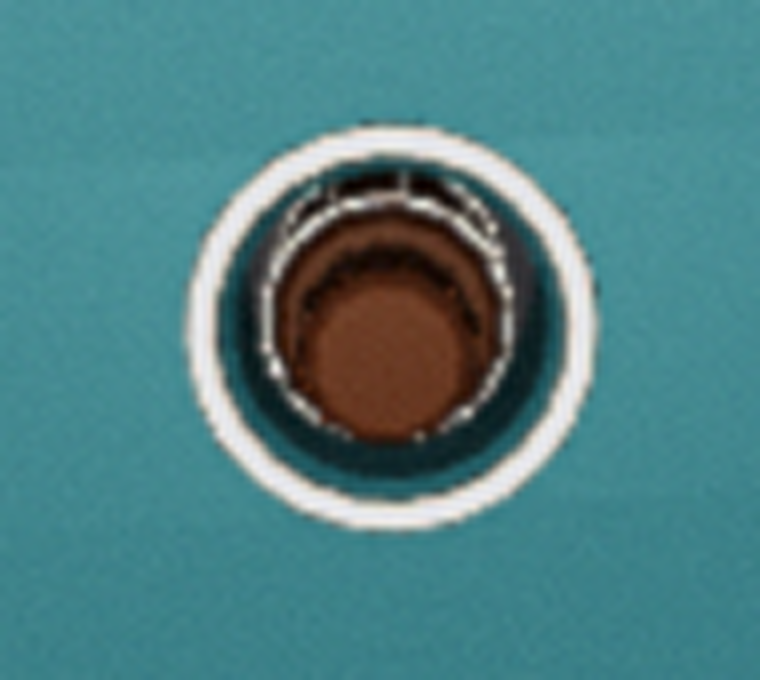

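{"op": "jog_arm", "data": {"series": [[0,0,0,3,-0.1,-0.1,1],[0,0,0,5,0,0,1],[0,0,0,5,0,0,1],[0,0,0,4,0,0,1],[0,0,0,3,0,0,1],[0,0,0,1.5,0,0,1],[0,0,0,0.5,0,0,1],[0,0,0,0,0,0,0.6],[0,0,0,0,0,0,0],[0,0,0,0,0,0,0],[0,0,0,0,0,0,0],[0,0,0,0,0,0,0],[0,0,0,0,0,0,0]], "force": 40}}

```text
clock: 16.1
eef_pos: [570.8, 99.5, 98.4]
tcp_rot: [-1.329, 1.569, 0.194]
contact_force: [-0.4, 1.1, 6.8]
opening: 0.262
```

```bash
python3 - <<'E'
from h import *
status()
E
```

```text
t 16.1 tcp [570.8  99.5  98.4] q [ 0.17  0.44  1.84  0.    0.86 -1.35] F [-0.4  1.1  6.8] open 0.262
tool x [ 0.002  0.    -1.   ] y [-0.999  0.048 -0.002] z [0.048 0.999 0.001]
```

{"op": "jog_arm", "data": {"series": [[0,0,0,-0.5,0,0,0],[0,0,0,-1.5,0,0,0],[0,0,0,-2,0,0,0],[0,0,0,-2,0,0,0],[0,0,0,-1.5,0,0,0],[0,0,0,-0.5,0.5,0,0],[0,0,0,0,2,0,0],[0,0,0,0,3,0,0],[0,0,0,0,3.5,-0.3,0],[0,0,0,0,3,0,0],[0,0,0,0,2.5,0,0],[0,0,0,0,1.2,0,0],[0,0,0,0,0.3,0,0],[0,0,0,2,0,0,0],[0,0,0,3.5,0,0,0],[0,0,0,3,0,0,0],[0,0,0,2,0,0,0],[0,0,0,0.8,0,0,0],[0,0,0,0,0,0,0]]}}

```text
clock: 18.0
eef_pos: [410.3, 103.8, 63.5]
tcp_rot: [1.903, 1.569, -2.857]
contact_force: [1.0, -0.3, -0.7]
opening: 0.252
```

```bash
python3 - <<'E'
from h import *
goto((410,105,56.4),87.25)
shot("wrist","w4")
E
```

```text
t 18.0 tcp [410.3 103.8  63.5] q [ 0.24  0.31  2.19 -0.    0.65 -1.28] F [ 1.  -0.3 -0.7] open 0.252
tool x [-0.001 -0.    -1.   ] y [-0.999  0.048  0.001] z [ 0.048  0.999 -0.001]
shift now-axes cm [0.71 0.03 0.12] world [-0.3  1.2 -7.1]
turn deg [-0.01 -0.03 -0.08]
shift in target axes cm [0.71 0.03 0.12]
```

View pics/w4.png

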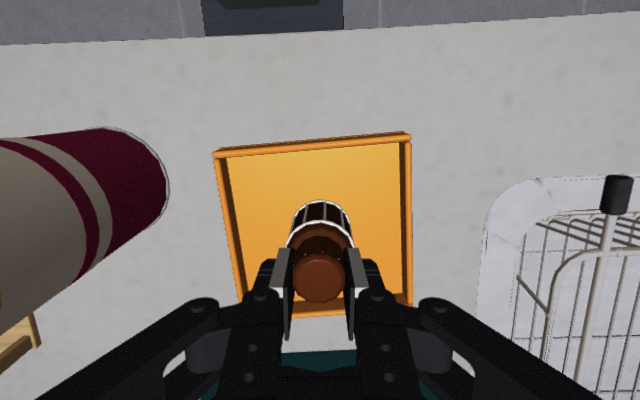

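{"op": "jog_arm", "data": {"series": [[0,0,0,0.3,0,0,0],[0,0,0,0.2,0,0,0],[0,0,0,0.1,0,0,0],[0,0,0,0,0,0,0],[0,0,0,0,0,0,0]]}}

```text
clock: 18.55
eef_pos: [410.1, 103.9, 58.5]
tcp_rot: [-1.279, 1.57, 0.244]
contact_force: [-0.4, -0.6, -0.4]
opening: 0.262
```

{"op": "jog_arm", "data": {"series": [[0,0,0,0.1,0,0,0],[0,0,0,0.1,0,0,0],[0,0,0,0.1,0,0,0],[0,0,0,0,0,0,0],[0,0,0,0,0,0,0]]}}

```text
clock: 19.05
eef_pos: [411.0, 104.2, 56.3]
tcp_rot: [-1.271, 1.569, 0.252]
contact_force: [-1.1, 0.5, 16.0]
opening: 0.262
```

{"op": "jog_arm", "data": {"series": [[0,0,0,0,0,0,0.6],[0,0,0,0,0,0,1],[0,0,0,0,0,0,1],[0,0,0,0,0,0,1],[0,0,0,-1,0,0,1],[0,0,0,-3,0,0,1],[0,0,0,-5,0,0,1],[0,0,0,-5,0,0,1],[0,0,0,-5,0,0,1],[0,0,0,-4,0,0,1],[0,0,0,-1,-0.6,-3,1],[0,0,0,0,-0.9,-4.5,1],[0,0,0,0,-0.9,-4.5,1],[0,0,0,0,-0.9,-4.5,1],[0,0,0,0,-0.9,-4.5,1],[0,0,0,0,-0.9,-4.5,1],[0,0,0,0,-0.7,-3.3,1],[0,0,0,0,-0.2,-1.1,1],[0,0,0,0,0,0,1]]}}

```text
clock: 20.95
eef_pos: [455.3, -198.6, 295.5]
tcp_rot: [1.008, 1.571, 2.528]
contact_force: [-0.0, -0.1, 0.6]
opening: 1.003
```

```bash
python3 - <<'E'
from h import *
goto((455.5,-198,58),87.25)
C,p,d=shot("wrist","w5")
print(proj(C,[(455.5,-198,74)]))
hsv=cv2.cvtColor(p,cv2.COLOR_RGB2HSV)
m=((hsv[...,0]>95)&(hsv[...,0]<118)&(hsv[...,1]>110)).astype(np.uint8);m[260:]=0
c=max(cv2.findContours(m,cv2.RETR_EXTERNAL,cv2.CHAIN_APPROX_NONE)[0],key=cv2.contourArea).reshape(-1,2)
print(c.mean(0),c.min(0),c.max(0))
cv2.imwrite("pics/w5z.png",cv2.resize(p[100:260,220:420,::-1],None,fx=4,fy=4,interpolation=cv2.INTER_CUBIC))
shot("top","t5")
E
```

```text
t 20.95 tcp [ 455.3 -198.6  295.5] q [-0.41  0.09  1.82  0.    1.23 -1.93] F [-0.  -0.1  0.6] open 1.003
tool x [-0.  0. -1.] y [-0.999  0.05   0.   ] z [0.05  0.999 0.   ]
shift now-axes cm [ 2.375e+01 -2.000e-02  6.000e-02] world [ 2.000e-01  6.000e-01 -2.375e+02]
turn deg [-0.13  0.01 -0.01]
shift in target axes cm [ 2.375e+01 -1.000e-02  6.000e-02]
[[319.58640508 170.58507304]]
[320.01315789 167.15789474] [306 154] [333 181]
```

View pics/w5z.png

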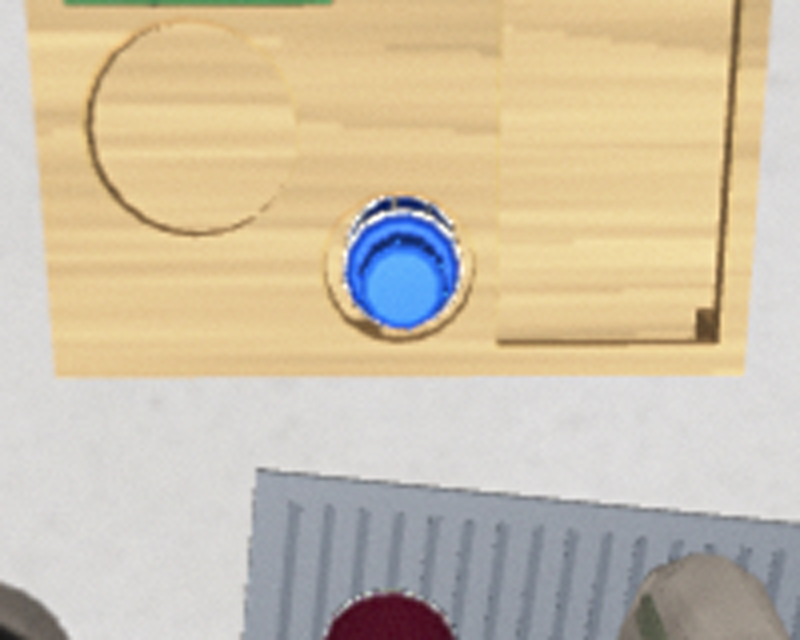

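View pics/t5.png

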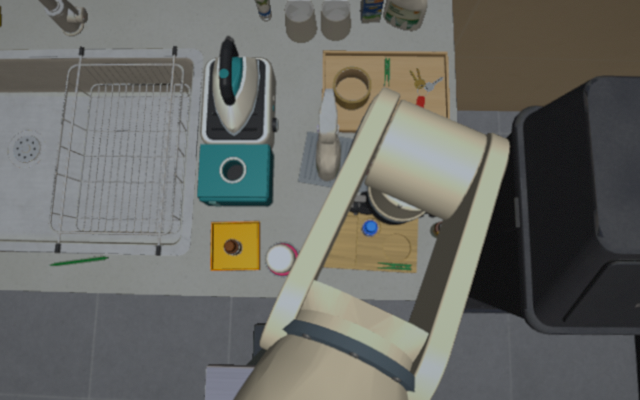

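{"op": "jog_arm", "data": {"series": [[0,0,0,3,0,0.1,1],[0,0,0,5,0,0,1],[0,0,0,5,0,0,1],[0,0,0,5,0,0,1],[0,0,0,4,0,0,1],[0,0,0,1.3,0,0,1],[0,0,0,0.4,0,0,1],[0,0,0,0,0,0,0.6],[0,0,0,0,0,0,0],[0,0,0,0,0,0,0],[0,0,0,0,0,0,0],[0,0,0,0,0,0,0],[0,0,0,0,0,0,0]], "force": 40}}

```text
clock: 22.35
eef_pos: [456.5, -197.1, 59.5]
tcp_rot: [-1.884, 1.569, -0.362]
contact_force: [-1.2, 1.5, 9.2]
opening: 0.258
```

```bash
python3 - <<'E'
from h import *
status()
E
```

```text
t 22.35 tcp [ 456.5 -197.1   59.5] q [-0.41  0.4   2.04  0.    0.7  -1.93] F [-1.2  1.5  9.2] open 0.258
tool x [ 0.002 -0.001 -1.   ] y [-0.999  0.048 -0.002] z [ 0.048  0.999 -0.001]
```

{"op": "jog_arm", "data": {"series": [[0,0,0,-0.5,0,0,0],[0,0,0,-2,0,0,0],[0,0,0,-4,0,0,0],[0,0,0,-5,0,0,0],[0,0,0,-4.5,0,0,0],[0,0,0,-2.5,0,0,0],[0,0,0,-0.5,-0.3,1,0],[0,0,0,0,-1,3,0],[0,0,0,0,-1.4,4.3,0],[0,0,0,0,-1.4,4.3,0],[0,0,0,0,-1.4,4.3,0],[0,0,0,0,-1.4,4.3,0],[0,0,0,0,-1.3,4,0],[0,0,0,0,-1,3,0],[0,0,0,0,-0.5,1.5,0],[0,0,0,0,-0.2,0.6,0],[0,0,0,0,0,0,0],[0,0,0,0,0,0,0]]}}

```text
clock: 24.15
eef_pos: [568.5, 100.1, 247.9]
tcp_rot: [2.198, 1.57, -2.563]
contact_force: [-0.3, 0.3, -1.3]
opening: 0.26
```

```bash
python3 - <<'E'
from h import *
goto((570.4,100.6,98),87.25)
shot("wrist","w6")
E
```

```text
t 24.15 tcp [568.5 100.1 247.9] q [ 0.17  0.26  1.72 -0.    1.16 -1.35] F [-0.3  0.3 -1.3] open 0.26
tool x [-0.001 -0.001 -1.   ] y [-0.999  0.049  0.001] z [ 0.049  0.999 -0.001]
shift now-axes cm [14.99 -0.2   0.07] world [   1.9    0.5 -149.9]
turn deg [-0.04 -0.04 -0.05]
shift in target axes cm [14.99 -0.19  0.06]
```

View pics/w6.png

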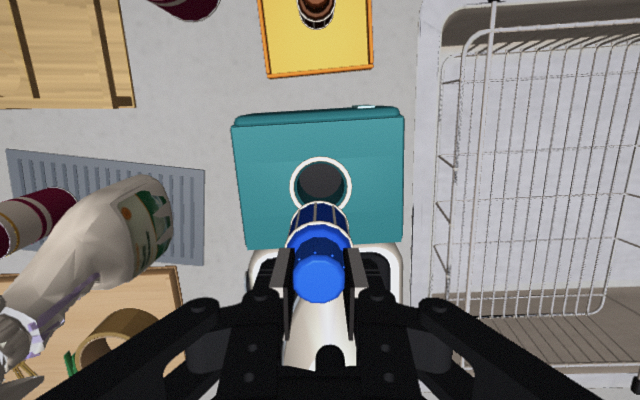

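{"op": "jog_arm", "data": {"series": [[0,0,0,1.5,-0.1,0,0],[0,0,0,3,0,0,0],[0,0,0,3,0,0,0],[0,0,0,1.5,0,0,0],[0,0,0,0.5,0,0,0],[0,0,0,0,0,0,0],[0,0,0,0,0,0,0]]}}

```text
clock: 24.9
eef_pos: [570.6, 100.9, 153.9]
tcp_rot: [-1.356, 1.57, 0.167]
contact_force: [-0.2, -0.4, 0.2]
opening: 0.257
```

```bash
python3 - <<'E'
from h import *
goto((570.4,100.6,98),87.25)
shot("wrist","w7");shot("scene","s7")
p=cv2.imread("pics/s7.png")[190:300,310:430];cv2.imwrite("pics/s7z.png",cv2.resize(p,None,fx=5,fy=5,interpolation=cv2.INTER_CUBIC))
E
```

```text
t 24.9 tcp [570.6 100.9 153.9] q [ 0.17  0.37  1.8  -0.    0.97 -1.35] F [-0.2 -0.4  0.2] open 0.257
tool x [ 0.001  0.    -1.   ] y [-0.999  0.049 -0.001] z [0.049 0.999 0.   ]
shift now-axes cm [ 5.59  0.02 -0.04] world [ -0.2  -0.3 -55.9]
turn deg [-0.03  0.01  0.05]
shift in target axes cm [ 5.59  0.01 -0.04]
```

View pics/w7.png

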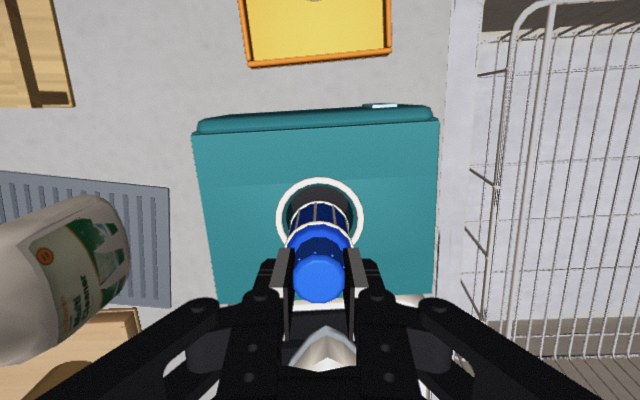

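View pics/s7z.png

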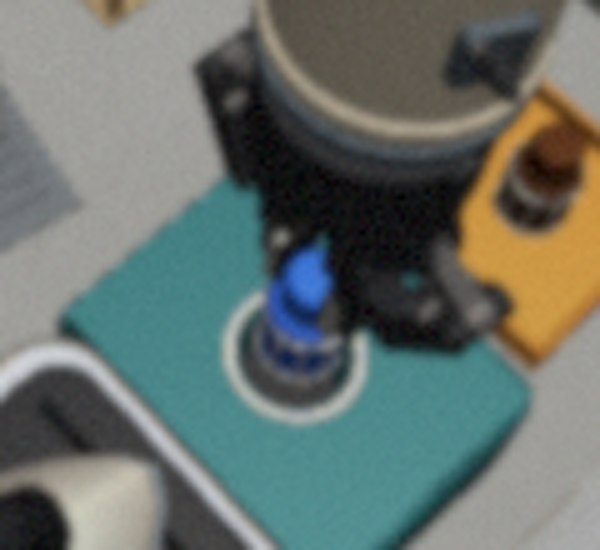

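{"op": "jog_arm", "data": {"series": [[0,0,0,0.5,0,0,0],[0,0,0,0.5,0,0,0],[0,0,0,0.5,0,0,0],[0,0,0,0.5,0,0,0],[0,0,0,0,0,0,0]]}}

```text
clock: 25.5
eef_pos: [569.5, 101.1, 132.3]
tcp_rot: [1.786, 1.569, -2.975]
contact_force: [-0.4, -0.7, -1.1]
opening: 0.258
```

{"op": "jog_arm", "data": {"series": [[0,0,0,0.5,0,0,0],[0,0,0,0.5,0,0,0],[0,0,0,0.5,0,0,0],[0,0,0,0.5,0,0,0],[0,0,0,0.4,0,0,0],[0,0,0,0.3,0,0,0],[0,0,0,0.2,0,0,0],[0,0,0,0,0,0,0],[0,0,0,0,0,0,0]]}}

```text
clock: 26.4
eef_pos: [570.2, 101.2, 104.4]
tcp_rot: [-1.385, 1.571, 0.138]
contact_force: [0.2, 1.4, -0.6]
opening: 0.259
```

{"op": "jog_arm", "data": {"series": [[0,0,0,0.2,0,0,0],[0,0,0,0.2,0,0,0],[0,0,0,0.1,0,0,0],[0,0,0,0,0,0,0],[0,0,0,0,0,0,0]]}}

```text
clock: 26.9
eef_pos: [570.3, 101.2, 99.6]
tcp_rot: [-1.238, 1.57, 0.285]
contact_force: [-0.7, -0.4, 3.6]
opening: 0.26
```

{"op": "jog_arm", "data": {"series": [[0,0,0,0.1,0,0,0],[0,0,0,0,0,0,0],[0,0,0,0,0,0,0.6],[0,0,0,0,0,0,1],[0,0,0,0,0,0,1],[0,0,0,0,0,0,1],[0,0,0,-1,0,0,1],[0,0,0,-3,0,0,1],[0,0,0,-5,0,0,1],[0,0,0,-5,0,0,1],[0,0,0,-5,0,0,1],[0,0,0,-4,0,0,1],[0,0,0,-1,0,0,1],[0,0,0,0,0,0,1]]}}

```text
clock: 28.3
eef_pos: [570.8, 101.3, 340.6]
tcp_rot: [-1.353, 1.567, 0.169]
contact_force: [-0.3, 0.4, -1.3]
opening: 1.001
```

```bash
python3 - <<'E'
from h import *
goto((624,-101,340),87.25)
C,p,d=shot("wrist","w8")
P=cloud(C,d)
hsv=cv2.cvtColor(p,cv2.COLOR_RGB2HSV)
m=((hsv[...,0]>100)&(hsv[...,0]<125)&(hsv[...,1]>110)).astype(np.uint8);m[260:]=0
c=max(cv2.findContours(m,cv2.RETR_EXTERNAL,cv2.CHAIN_APPROX_NONE)[0],key=cv2.contourArea)
x,y,w,h=cv2.boundingRect(c);print(x,y,w,h,"blue z max/median",np.percentile(P[...,2][m>0],[50,90,98]))
E
```

```text
t 28.3 tcp [570.8 101.3 340.6] q [ 0.17  0.19  1.6  -0.    1.34 -1.35] F [-0.3  0.4 -1.3] open 1.001
tool x [ 0.004  0.001 -1.   ] y [-0.999  0.048 -0.004] z [0.048 0.999 0.001]
shift now-axes cm [  0.07  -6.29 -19.95] world [  53.2 -202.3   -0.6]
turn deg [-0.    0.05  0.22]
shift in target axes cm [  0.06  -6.29 -19.95]
305 151 28 30 blue z max/median [112.71373505 114.7455594  115.50007238]
```

View pics/w8.png

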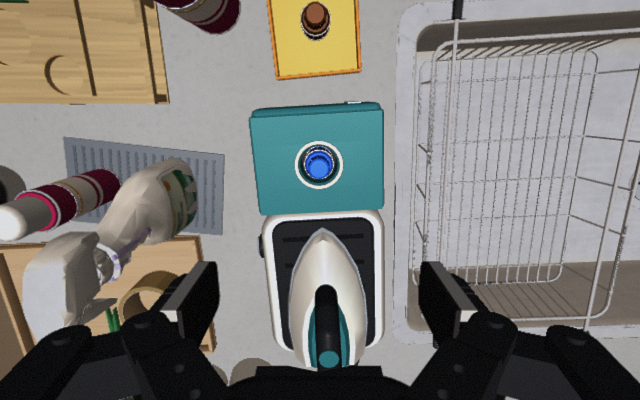

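{"op": "jog_arm", "data": {"series": [[0,0,0,0,-0.6,-2,1],[0,0,0,0,-1.4,-4.4,1],[0,0,0,0,-1.4,-4.5,1],[0,0,0,0,-1.4,-4.5,1],[0,0,0,0,-1.1,-3.4,1],[0,0,0,0,-0.4,-1.2,1],[0,0,0,0,0,0,1]]}}

```text
clock: 29.05
eef_pos: [622.7, -102.9, 335.8]
tcp_rot: [1.453, 1.567, 2.973]
contact_force: [0.5, 0.3, -0.3]
opening: 0.995
```

```bash
python3 - <<'E'
from h import *
goto((624,-100.8,222.5),87.25)
C,p,d=shot("wrist","w9")
cv2.imwrite("pics/w9z.png",cv2.resize(p[80:320,200:440,::-1],None,fx=2.5,fy=2.5))
print(proj(C,[(624+2-28,-100,262),(624+48,-103,262)]).round())
E
```

```text
t 29.05 tcp [ 622.7 -102.9  335.8] q [-0.17  0.29  1.49  0.    1.36 -1.69] F [ 0.5  0.3 -0.3] open 0.995
tool x [-0.004  0.001 -1.   ] y [-0.999  0.05   0.004] z [0.05  0.999 0.   ]
shift now-axes cm [11.33 -0.16  0.21] world [   1.3    2.1 -113.3]
turn deg [-0.14  0.03 -0.21]
shift in target axes cm [11.33 -0.12  0.21]
[[322. 178.]
 [323. 280.]]
```

View pics/w9z.png

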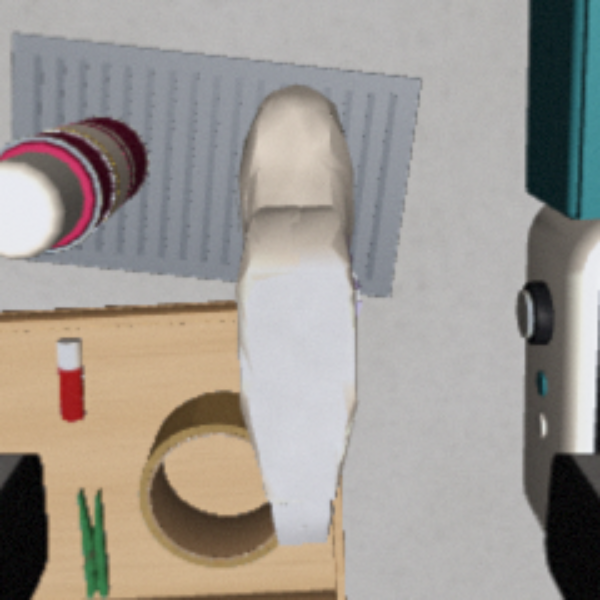

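{"op": "jog_arm", "data": {"series": [[0,0,0,3,-0.1,0.1,1],[0,0,0,4,0,0,1],[0,0,0,3,0,0,1],[0,0,0,1,0,0,1],[0,0,0,0.2,0,0,1],[0,0,0,0,0,0,0.3],[0,0,0,0,0,0,0],[0,0,0,0,0,0,0],[0,0,0,0,0,0,0],[0,0,0,0,0,0,0],[0,0,0,0,0,0,0]], "force": 50}}

```text
clock: 30.2
eef_pos: [625.1, -100.9, 227.5]
tcp_rot: [-1.712, 1.569, -0.189]
contact_force: [-0.7, -0.2, 6.3]
opening: 0.342
```

```bash
python3 - <<'E'
from h import *
goto((436,-133,223),87.25)
E
```

```text
t 30.2 tcp [ 625.1 -100.9  227.5] q [-0.16  0.37  1.62 -0.    1.15 -1.68] F [-0.7 -0.2  6.3] open 0.342
tool x [ 0.002 -0.    -1.   ] y [-0.999  0.048 -0.002] z [ 0.048  0.999 -0.   ]
shift now-axes cm [ 0.41 18.74 -4.11] world [-189.1  -32.1   -4.5]
turn deg [-0.01 -0.02  0.12]
shift in target axes cm [ 0.45 18.74 -4.11]
```

{"op": "jog_arm", "data": {"series": [[0,0,0,-0.5,0,0,0],[0,0,0,-1.5,0,0,0],[0,0,0,-2.5,0,0,0],[0,0,0,-2,0,0,0],[0,0,0,-1,0,0,0],[0,0,0,-0.5,0.5,-0.1,0],[0,0,0,0,1.5,-0.3,0],[0,0,0,0,2.7,-0.6,0],[0,0,0,0,3,-0.7,0],[0,0,0,0,3,-0.7,0],[0,0,0,0,3,-0.7,0],[0,0,0,0,2.5,-0.5,0],[0,0,0,0,1.5,-0.3,0],[0,0,0,0,0.7,-0.15,0],[0,0,0,0,0.25,-0.05,0],[0,0,0,0,0,0,0],[0,0,0,0,0,0,0],[0,0,0,0,0,0,0]]}}

```text
clock: 32.0
eef_pos: [436.8, -132.6, 306.2]
tcp_rot: [0.649, 1.571, 2.172]
contact_force: [-0.7, -0.2, -3.5]
opening: 0.34
```

```bash
python3 - <<'E'
from h import *
goto((436.5,-133,230),87.25)
C,p,d=shot("scene","s10")
cv2.imwrite("pics/s10z.png",cv2.resize(p[70:210,260:400,::-1],None,fx=4,fy=4,interpolation=cv2.INTER_CUBIC))
C,p,d=shot("wrist","w10")
E
```

```text
t 32.0 tcp [ 436.8 -132.6  306.2] q [-0.3   0.01  1.88  0.    1.25 -1.82] F [-0.7 -0.2 -3.5] open 0.34
tool x [-0.  0. -1.] y [-0.999  0.048  0.   ] z [0.048 0.999 0.   ]
shift now-axes cm [ 7.62  0.03 -0.04] world [ -0.3  -0.4 -76.2]
turn deg [ 0.01  0.   -0.  ]
shift in target axes cm [ 7.62  0.03 -0.04]
```

View pics/s10z.png

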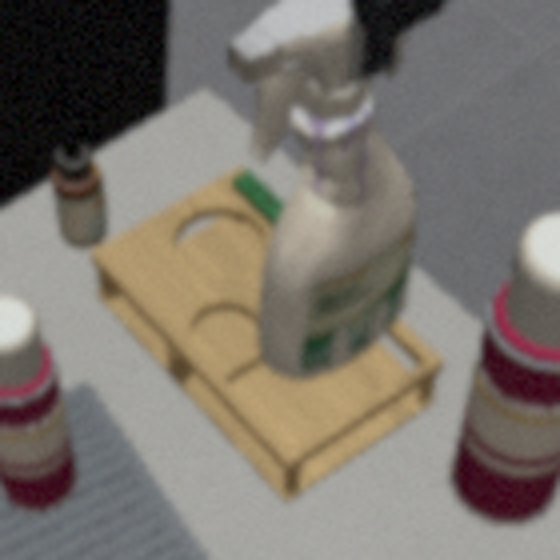

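View pics/w10.png

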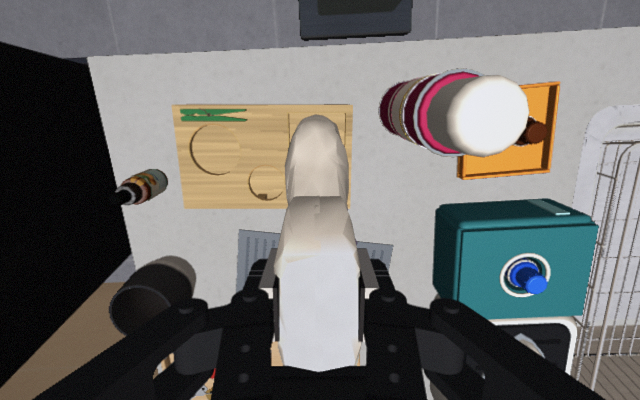

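{"op": "jog_arm", "data": {"series": [[0,0,0,1,0,0,0],[0,0,0,1,0,0,0],[0,0,0,0.6,0,0,0],[0,0,0,0.4,0,0,0],[0,0,0,0.4,0,0,0],[0,0,0,0.4,0,0,0],[0,0,0,0.4,0,0,0],[0,0,0,0,0,0,0]]}}

```text
clock: 32.9
eef_pos: [435.9, -132.6, 263.8]
tcp_rot: [1.326, 1.57, 2.849]
contact_force: [-0.2, -0.1, -3.6]
opening: 0.341
```

```bash
python3 - <<'E'
from h import *
status()
C,p,d=shot("scene","s11")
cv2.imwrite("pics/s11z.png",cv2.resize(p[70:210,260:400,::-1],None,fx=4,fy=4,interpolation=cv2.INTER_CUBIC))
E
```

```text
t 32.9 tcp [ 435.9 -132.6  263.8] q [-0.3   0.05  1.94 -0.    1.15 -1.82] F [-0.2 -0.1 -3.6] open 0.341
tool x [-0.001  0.    -1.   ] y [-0.999  0.048  0.001] z [0.048 0.999 0.   ]
```

View pics/s11z.png

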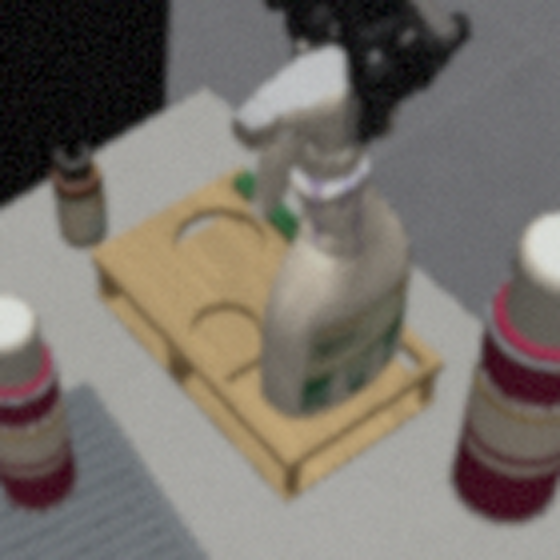

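Base is now at about z 39, inside the opening with no contact; going on down slowly.

{"op": "jog_arm", "data": {"series": [[0,0,0,0.4,0,0,0],[0,0,0,0.5,0,0,0],[0,0,0,0.5,0,0,0],[0,0,0,0.5,0,0,0],[0,0,0,0.5,0,0,0],[0,0,0,0.3,0,0,0],[0,0,0,0.2,0,0,0],[0,0,0,0,0,0,0],[0,0,0,0,0,0,0]]}}

```text
clock: 33.85
eef_pos: [436.3, -132.7, 235.4]
tcp_rot: [-1.878, 1.571, -0.355]
contact_force: [0.3, -0.3, -3.6]
opening: 0.341
```

{"op": "jog_arm", "data": {"series": [[0,0,0,0.2,0,0,0],[0,0,0,0.2,0,0,0],[0,0,0,0.1,0,0,0],[0,0,0,0,0,0,0],[0,0,0,0,0,0,0]]}}

```text
clock: 34.35
eef_pos: [436.4, -132.7, 230.5]
tcp_rot: [-1.921, 1.57, -0.398]
contact_force: [-0.0, -0.9, 0.9]
opening: 0.337
```

{"op": "jog_arm", "data": {"series": [[0,0,0,0.1,0,0,0],[0,0,0,0,0,0,0],[0,0,0,0,0,0,0.6],[0,0,0,0,0,0,1],[0,0,0,0,0,0,1],[0,0,0,0,0,0,1],[0,0,0,-1,0,0,1],[0,0,0,-3,0,0,1],[0,0,0,-4,0,0,1],[0,0,0,-1,-1,-0.4,1],[0,0,0,0,-3,-1.2,1],[0,0,0,0,-4,-1.6,1],[0,0,0,0,-4,-1.6,1],[0,0,0,0,-3,-1.2,1],[0,0,0,0,-1.4,-0.5,1],[0,0,0,0,-0.4,-0.2,1],[0,0,0,0,0,0,1]]}}

```text
clock: 36.05
eef_pos: [600.7, -207.7, 319.3]
tcp_rot: [1.256, 1.57, 2.779]
contact_force: [0.5, 0.9, 0.6]
opening: 0.998
```

```bash
python3 - <<'E'
from h import *
goto((601,-207.8,129),87.25)
C,p,d=shot("wrist","w12")
print(proj(C,[(600.7,-207.8,168)]))
C,p,d=shot("scene","s12")
E
```

```text
t 36.05 tcp [ 600.7 -207.7  319.3] q [-0.34  0.3   1.51  0.    1.33 -1.86] F [0.5 0.9 0.6] open 0.998
tool x [-0.001  0.    -1.   ] y [-0.999  0.048  0.001] z [0.048 0.999 0.   ]
shift now-axes cm [ 1.903e+01 -4.000e-02 -1.000e-02] world [ 3.000e-01 -1.000e-01 -1.903e+02]
turn deg [-0.01  0.01 -0.03]
shift in target axes cm [ 1.903e+01 -3.000e-02 -1.000e-02]
[[319.01676773 186.19982416]]
```

View pics/w12.png

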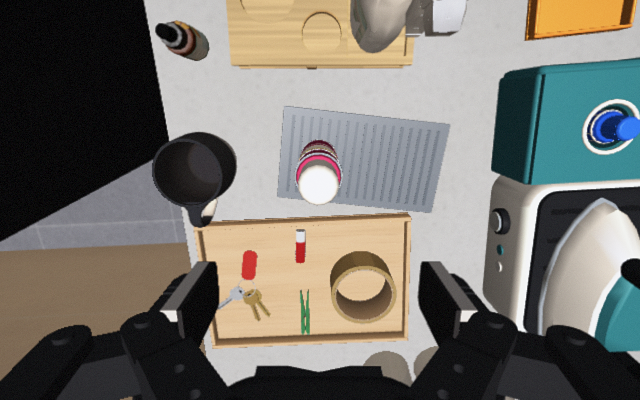

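View pics/s12.png

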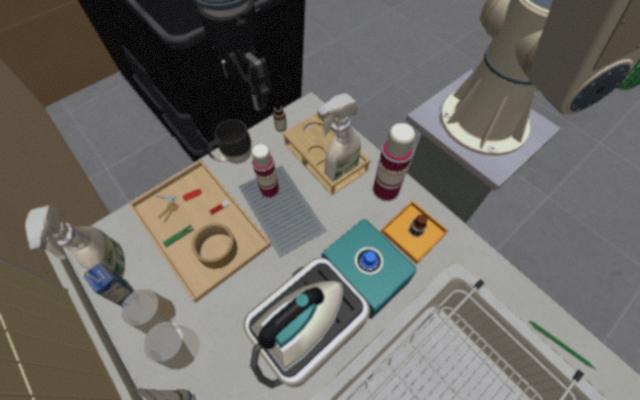

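{"op": "jog_arm", "data": {"series": [[0,0,0,3,0,0,1],[0,0,0,5,0,0,1],[0,0,0,5,0,0,1],[0,0,0,4,0,0,1],[0,0,0,1.6,0,0,1],[0,0,0,0.4,0,0,1],[0,0,0,0,0,0,0.6],[0,0,0,0,0,0,0],[0,0,0,0,0,0,0],[0,0,0,0,0,0,0],[0,0,0,0,0,0,0],[0,0,0,0,0,0,0]], "force": 50}}

```text
clock: 37.35
eef_pos: [602.0, -208.1, 131.5]
tcp_rot: [-1.89, 1.568, -0.367]
contact_force: [-1.1, -0.2, 7.4]
opening: 0.43
```

```bash
python3 - <<'E'
from h import *
goto((413,-256,220),87.25)
E
```

```text
t 37.35 tcp [ 602.  -208.1  131.5] q [-0.34  0.47  1.69 -0.    0.97 -1.86] F [-1.1 -0.2  7.4] open 0.43
tool x [ 0.003 -0.001 -1.   ] y [-0.999  0.048 -0.003] z [ 0.048  0.999 -0.001]
shift now-axes cm [-8.9  18.62 -5.7 ] world [-189.   -47.9   88.5]
turn deg [-0.   -0.06  0.18]
shift in target axes cm [-8.85 18.64 -5.69]
```

```bash
python3 - <<'E'
from h import *
z=np.load("w5.npz");C=cam("wrist",{"eef_pos":z["eef"],"tcp_rot":z["rot"]})
p=np.array([(90,128),(193,22),(110,70),(200,236),(120,200),(165,230),(297,128),(250,45),(275,195)])/4.+[220,100]
X=onplane(C,p,46)[:,:2];print(X.round(1))
A=np.c_[2*X,np.ones(len(X))];s=np.linalg.lstsq(A,(X**2).sum(1),rcond=None)[0];print(s[:2],np.sqrt(s[2]+s[0]**2+s[1]**2))
E
```

```text
[[ 412.5 -283.3]
 [ 385.2 -251.4]
 [ 396.9 -275.8]
 [ 444.6 -255. ]
 [ 433.1 -277. ]
 [ 442.4 -265. ]
 [ 415.3 -224.7]
 [ 392.1 -236.2]
 [ 433.9 -232.4]]
[ 415.0704033  -254.01566544] 29.251861831330192
```

{"op": "jog_arm", "data": {"series": [[0,0,0,-0.5,0,0,0],[0,0,0,-1.5,0,0,0],[0,0,0,-2.5,0,0,0],[0,0,0,-2.5,0,0,0],[0,0,0,-1.5,0,0,0],[0,0,0,-0.5,0.5,-0.2,0],[0,0,0,0,1.5,-0.5,0],[0,0,0,0,2.8,-0.8,0],[0,0,0,0,3,-0.9,0],[0,0,0,0,3,-0.9,0],[0,0,0,0,3,-0.9,0],[0,0,0,0,2.4,-0.7,0],[0,0,0,0,1.4,-0.4,0],[0,0,0,0,0.6,-0.2,0],[0,0,0,0,0.3,-0.1,0],[0,0,0,0,0,0,0],[0,0,0,1.5,0,0,0],[0,0,0,1.5,0,0,0],[0,0,0,0,0,0,0],[0,0,0,0,0,0,0]]}}

```text
clock: 39.35
eef_pos: [413.8, -254.5, 189.3]
tcp_rot: [0.876, 1.57, 2.4]
contact_force: [-0.1, 0.0, -1.8]
opening: 0.429
```

```bash
python3 - <<'E'
from h import *
goto((414.5,-255,135),87.25)
C,p,d=shot("scene","s13")
cv2.imwrite("pics/s13z.png",cv2.resize(p[70:210,260:400,::-1],None,fx=4,fy=4,interpolation=cv2.INTER_CUBIC))
C,p,d=shot("wrist","w13")
E
```

```text
t 39.35 tcp [ 413.8 -254.5  189.3] q [-0.55  0.19  1.97  0.    0.99 -2.08] F [-0.1  0.  -1.8] open 0.429
tool x [-0.  0. -1.] y [-0.999  0.047  0.   ] z [0.047 0.999 0.   ]
shift now-axes cm [ 5.43 -0.07 -0.05] world [  0.7  -0.5 -54.3]
turn deg [ 0.03  0.02 -0.02]
shift in target axes cm [ 5.43 -0.07 -0.04]
```

View pics/s13z.png

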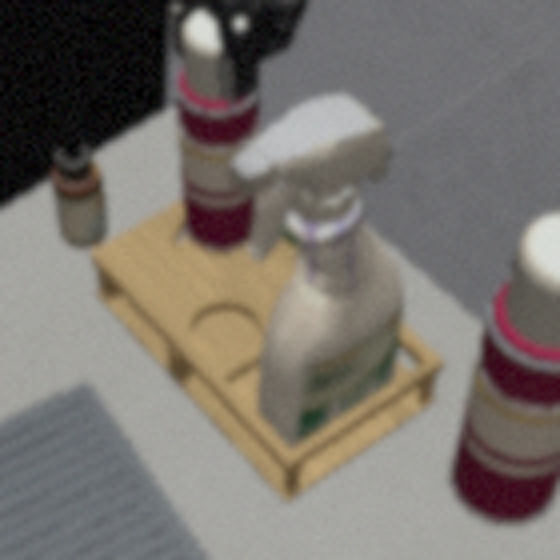

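View pics/w13.png

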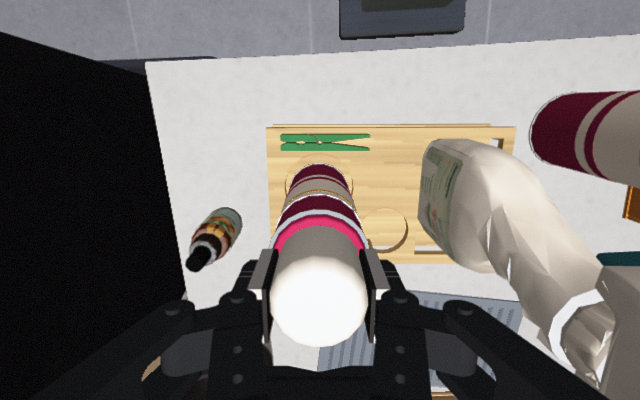

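{"op": "jog_arm", "data": {"series": [[0,0,0,0.5,-0.05,0,0],[0,0,0,0.5,0,0,0],[0,0,0,0.5,0,0,0],[0,0,0,0.5,0,0,0],[0,0,0,0.4,0,0,0],[0,0,0,0,0,0,0]]}}

```text
clock: 40.05
eef_pos: [413.4, -254.5, 164.6]
tcp_rot: [1.078, 1.57, 2.601]
contact_force: [-0.4, -0.2, -1.5]
opening: 0.43
```

Base at about 36, through the opening without touching.

{"op": "jog_arm", "data": {"series": [[0,0,0,0.5,0,0,0],[0,0,0,0.5,0,0,0],[0,0,0,0.5,0,0,0],[0,0,0,0.5,0,0,0],[0,0,0,0.4,0,0,0],[0,0,0,0.2,0,0,0],[0,0,0,0,0,0,0],[0,0,0,0,0,0,0]]}}

```text
clock: 40.85
eef_pos: [413.9, -254.8, 139.3]
tcp_rot: [-1.887, 1.571, -0.365]
contact_force: [-0.1, 0.3, -1.8]
opening: 0.428
```

{"op": "jog_arm", "data": {"series": [[0,0,0,0.2,0,0,0],[0,0,0,0.2,0,0,0],[0,0,0,0.1,0,0,0],[0,0,0,0,0,0,0],[0,0,0,0,0,0,0]]}}

```text
clock: 41.35
eef_pos: [413.9, -254.8, 134.5]
tcp_rot: [-2.098, 1.57, -0.575]
contact_force: [-1.1, 0.9, 2.9]
opening: 0.429
```

{"op": "jog_arm", "data": {"series": [[0,0,0,0.1,0,0,0],[0,0,0,0,0,0,0],[0,0,0,0,0,0,0.6],[0,0,0,0,0,0,1],[0,0,0,0,0,0,1],[0,0,0,0,0,0,1],[0,0,0,-1,0,0,1],[0,0,0,-3,0,0,1],[0,0,0,-5,0,0,1],[0,0,0,-5,0,0,1],[0,0,0,-5,0,0,1],[0,0,0,-2,0,0,1],[0,0,0,0,0,0,1]]}}

```text
clock: 42.65
eef_pos: [415.1, -255.5, 347.6]
tcp_rot: [-2.079, 1.564, -0.556]
contact_force: [0.6, -0.0, 0.4]
opening: 0.997
```

{"op": "jog_arm", "data": {"series": [[0,0,0,0,0,2,1],[0,0,0,0,0,4,1],[0,0,0,0,0,4,1],[0,0,0,0,0,4,1],[0,0,0,0,0,4,1],[0,0,0,0,0,4,1],[0,0,0,0,0,4,1],[0,0,0,0,0,4,1],[0,0,0,0,0,4,1],[0,0,0,0,0,4,1],[0,0,0,0,0,4,1],[0,0,0,0,0,4,1],[0,0,0,0,0,4,1],[0,0,0,0,0,4,1],[0,0,0,0,0,4,1],[0,0,0,0,0,4,1],[0,0,0,0,0,4,1],[0,0,0,0,0,2,1],[0,0,0,0,0,0,1]]}}

```text
clock: 44.55
eef_pos: [445.6, 426.5, 341.3]
tcp_rot: [2.166, 1.568, -2.592]
contact_force: [-0.2, -0.0, -0.1]
opening: 1.001
```

```bash
python3 - <<'E'
from h import *
status()
C,p,d=shot("top","t14");S,q,e=shot("scene","s14")
cv2.imwrite("pics/s14z.png",cv2.resize(q[70:280,250:460,::-1],None,fx=2.8,fy=2.8,interpolation=cv2.INTER_CUBIC))
E
sed 's/"top0.npz"/"t14.npz"/; s/P=np.load("topP.npy")/P=cloud(C,z["d"])/' m.py > m2.py; python3 m2.py | sed -n '/rack c/p;/tray c/p;/---/,$p'
```

```text
t 44.55 tcp [445.6 426.5 341.3] q [ 0.76  0.26  1.52  0.    1.37 -0.76] F [-0.2 -0.  -0.1] open 1.001
tool x [-0.002 -0.001 -1.   ] y [-0.999  0.046  0.002] z [ 0.046  0.999 -0.001]
rack c [ 425.7 -196.6] size [204.1 122.6] ang 87.26 [[360.0, -296.0], [482.0, -301.0], [492.0, -98.0], [369.0, -92.0]]
tray c [412.  103.3] size [107.2 106.7] ang 2.44 [[356.0, 154.0], [361.0, 48.0], [468.0, 52.0], [463.0, 159.0]]
---
can cap enc [ 412.5 -256.6] 36.8 ell [ 412.8 -256. ] [32.6 34.7] px [405.6 243.1]Traceback (most recent call last):
  File "m2.py", line 25, in <module>
    circ("fresh grip",R_(360,215,385,240)&(H>95)&(H<118)&(S>110)&(Z>58),68)
    ~~~~^^^^^^^^^^^^^^^^^^^^^^^^^^^^^^^^^^^^^^^^^^^^^^^^^^^^^^^^^^^^^^^^^^^
  File "m2.py", line 21, in circ
    c=big(m,k).reshape(-1,2);X=onplane(C,c,zz)[:,:2].astype(np.float32)
      ~~~^^^^^
  File "m2.py", line 5, in big
    c,_=cv2.findContours(m,cv2.RETR_EXTERNAL,cv2.CHAIN_APPROX_NONE);return max(c,key=cv2.contourArea)
                                                                           ~~~^^^^^^^^^^^^^^^^^^^^^^^
ValueError: max() iterable argument is empty
```

View pics/t14.png

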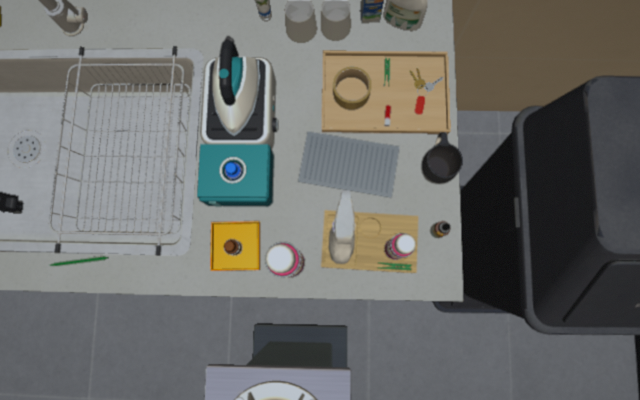

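View pics/s14z.png

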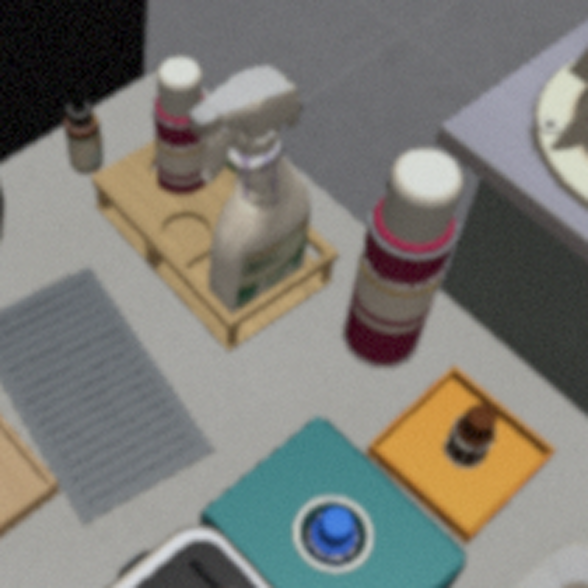

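```bash
python3 - <<'E'
from h import *
import numpy as np
C=cam("top");z=np.load("t14.npz");P=cloud(C,z["d"]);z0=np.load("top0.npz");P0=cloud(C,z0["d"])
print("blue top z",np.median(P[167:171,231:235,2]),"can top",np.median(P[241:246,402:408,2]),np.median(P0[241:246,402:408,2]),"head",np.median(P[200:210,341:346,2]),np.median(P0[200:210,341:346,2]))
print(r.sign_off())
E
```

```text
blue top z 115.00435623589163 can top 171.65866055903552 172.01297382354062 head 268.665264596993 268.68949708943455
the job is handed in; nothing more can be done
None
```

I finished the cartridge change and handed the job in at about 45 s on the robot's clock. The sign-off gives no verdict.

**What I did:** I stood the spray bottle and the smaller starch can on the mat, then moved the brown cartridge to the tray. I lowered the blue one into the port, with light contact at the expected floor height. Then I put the bottle and the can back in their own openings.

**Final camera checks:**
- **Blue cartridge:** its grip top measured z ≈ 115 mm against 114 mm expected, so it is fully down and centred in the port.
- **Brown cartridge:** it looks upright in the middle of the tray.
- **Can:** its top measured z ≈ 171.7 mm (172.0 at the start). Its cap is within about 2 mm of where it began.
- **Bottle:** its head measured z ≈ 268.7 mm, the same as at the start. It reads about 1 mm above nominal, within the camera's error.
- **Bystanders:** the dropper bottle and the mug look unmoved in the pictures, but I didn't measure them.
- **Arm:** it finished clear of everything.

**Failed check:** my final re-measuring script stopped partway, because it searched for the blue cartridge in the rack where it no longer is. I checked the remaining items by eye and by depth instead.

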